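Load the blancher basket evenly, then lower it with the hold-to-run toggle

ROBOT

A 6-joint arm with a two-finger parallel gripper is mounted at the origin on a cart in front of the work surface, level with it; the furniture and walls round the work are solid. World frame = base frame: x ahead of the robot, y to its left, z up, the work surface at z = 0. Lengths are in mm, angles in rad, forces in N, time in s.
With the tool pointing down it reaches from about 350 to 875 mm from the base axis. Payload 4.2 kg.
Tool frame: the origin (TCP) lies midway between the tips of the shut fingers; the grasp point (between the pads) lies 19 mm behind it (arm.tcp_to_grasp is the distance from the TCP to the grasp point, in mm); z points along the fingers, y is the line along which they close (so a half turn about z gives the same grasp; the last joint's range is limited). The gripper opens to 85 mm and grips with 20 to 120 N. Pads are 22 mm wide; open, the fingers measure 114 mm over their backs; the gripper's body (76 mm by 85 mm) begins 54 mm behind the grasp point. The pads swing forward as they close: fully open they stand 13 mm farther back than shut.
Start: joints at [-1.087, 0.385, 0.008, 0, -1.194, -0.259], TCP at [139.337, -609.249, 231.312] pointing down, gripper open.
Joint ranges: [-3.14, 3.14], [-1.21, 2.06], [-1.07, 1.41], [-3.16, 2.05], [-2.99, -0.16], [-3.1, 3.1]. Speed limits (rad/s): [2.79, 2.79, 3.14, 3.14, 3.14, 3.14].

INTERFACE

Orientations are given as a unit quaternion [x, y, z, w].
In Python, from bench import arm, imaging, job, models gives the robot as it stands.
- The arm moves only by the tool arm_command, never from a script. Its argument "rows" is a list of rows, each an object with "grip": the opening, from 0 (shut) to 1 (fully open); "linear": the shift along the tool's x, y, z in mm, a list of three; "rot": the turn, a rotation vector about the tool's x, y, z in rad, a list of three. In form: [{"grip": grip, "linear": [tx, ty, tz], "rot": [rx, ry, rz]}, ...]. A call has 1 to 10 rows; each row is the pose to reach, as a shift and turn from the pose commanded when the call began, along the tool's axes at that moment; what a row does not reach only later rows make up. A row lasts 1/8 s, in which the tool goes at most 62.5 mm and 10.7 degrees, less where a joint would pass 70% of its speed; a pose out of reach is approached as far as the arm can. A call with a gripper value outside its range is refused whole. The fingers move at their own pace and stop on an object; the grip force is fixed at half the most. Time passes only in rows, so rows that repeat a pose let the fingers close. It gives the time, the measured TCP pose, the force, the opening and the grip force at its end, in the units of the state.
- arm.read_state(): the state, without advancing time (a new reading comes with each control period).
- imaging.get_image(name): name is "scene" or "top"; returns a dict with "frame" (420x560x3 uint8, red, green, blue), "fx", "fy", "cx", "cy" (pixels), "extrinsics" (4x4, takes a point from world to camera coordinates). Camera axes: x right, y down, z forward; pixel columns grow to the right and rows downward; lengths in mm; the calibration is good to about 2 mm. A picture is of the moment at which its call begins. There is no depth.
- job.job_done(): hands the job in; it is judged then, once.
Trained networks look in a picture, given as the dict that the camera call returned (one of the last four; its "shot" number tells which), for a name from the list of things; names that differ only in an ending like _2 or _b are one class to them, and where a whole thing is asked for, a point or a joint stands for the part that bears it (a point fixed in the world has none). Each returns a list of dicts, best first, with "score" (0 to 1); they miss things now and then, are a little off and sometimes report something else, mostly with a low value. They report only what shows in the picture. A call takes as long as a camera call. They do not tell look-alikes from the thing itself.
- models.spot_in(picture, query): "rect" ([left, top, right, bottom] in pixels, round what is visible of it).
- models.tip_of(picture, query): "pixel" ([column, row] in pixels: a listed point, or the origin of a listed thing).
The state is a dict: "clock": time; "joints": joint angles; "joint_vel": joint speeds; "joint_efforts": joint torques, N m; "position": TCP position; "ee_rot": TCP orientation; "contact_force": force on the tool from outside, world axes, zero at the start; "wrist_torque": the same for the moment, N m; "gripper_width": finger opening in mm; "grasp_force": force on a finger pad.
Only numpy, scipy, OpenCV 4.12 (cv2) and the standard library are available. Lean on these libraries where they do the work, as an engineer would, in place of code of your own. Each camera call takes 0.05 s, during which the arm holds its last target. There are 200 camera calls.

TASK

Get the two tomatoes ready for blanching: move them from the chopping board into the light wire basket of the blancher, one in the middle of each half, so that the basket stays level on its two lift arms. Then hold the toggle toward the down arrow, at the front, until the basket is all the way down in the well, and let it spring back to its middle position. Leave the garlic bulb, the salt box and the mug where they stand.

Things in the scene. Friction and masses are not known exactly. Their poses are not given: they have to be found in the camera images.
- blancher: Brushed-steel vegetable blancher, fixed, dry. Origin on the worktop under the well's centre; x to its rear (away from the robot at yaw 0), y left, z up. Well 170 (x) by 250 (y) mm inside, walls 12 mm, rim 90 mm high. Behind it a lift column (x 86..150, y -95..95, 143 mm high); on its right a control pod (x -96..96, y -203..-137 mm, 107 mm high) with a black panel and arrows on top.
- lift_top (a point): Midway between the two lift arms, at the height of their upper sides (about 94 mm up, 20 mm down), over the well's centre. The arms are 7 mm thick, reach forward along x at y = +35 and -35 mm of the blancher and carry the basket; upturned tips and a rear crossbar keep it in place along x, only friction along y.
- lift (a joint): Lift travel in m: 0 all the way up (start), 0.075 all the way down. It sinks at about 30 mm/s while the toggle is held to the front (2.6 s for the whole way), stops within about 15 mm when the toggle is let go, and halts by itself at the bottom. It cannot be raised again.
- toggle (a joint): Angle in rad of the spring-centred toggle bat: 0 upright in the middle, positive toward the front (-x of the blancher, down arrow), stop at 0.35; the lift runs only while it is above 0.2. Negative is toward the rear (up arrow, to -0.35) and does nothing here. Its spring brings it back to 0 when let go; at the stop the tip pushes back with about 5 N.
- toggle_tip (a point): Centre of the ball end (11.6 mm across) of the steel toggle bat, 27 mm above its pivot; the bat is 8.4 mm thick. Moves with the bat. At rest at (0, -170, 135) mm in the blancher's frame, 28 mm above the panel; the ball's top is at 141 mm. Nothing else stands up from the panel.
- toggle_pivot (a point): Fixed pivot of the toggle at (0, -170, 108) mm in the blancher's frame, 1 mm above the panel; the bat turns about a level axis along the blancher's y.
- basket: Light loose wire basket, about 100 g, on the two lift arms. 144 (x) by 220 (y) mm outside, 36 mm high, walls and floor 3 mm, open on top. Origin: centre of its underside; axes as the blancher's. Underside about 94 mm above the worktop when up. Its halves are y > 0 and y < 0. The arms are only 70 mm apart: it tips if both tomatoes sit near one end. It clears the well's ends by 15 mm.
- tomato_a: Loose red tomato with green calyx, 56 x 58 mm across, 62 mm high, about 83 g, standing on the chopping board. Origin: centre of its underside.
- tomato_b: The second tomato, same size and look; either may go in either half of the basket.
- board: White chopping board, 200 (x) by 290 (y) by 10 mm thick, fixed on the worktop. Origin: centre of its underside. The tomatoes and the garlic bulb stand on it in any order.
- garlic: Loose pale garlic bulb, 56 mm across and high, on the chopping board; bystander, not to be moved. Origin: centre of its underside.
- salt_box: Round wooden salt box, 90 mm across, 67 mm high, behind the work; bystander. Origin: centre of its underside.
- mug: Blue and white mug, 85 mm across with a handle, 98 mm high, left of the blancher; bystander. Origin: centre of its underside. Left of it and behind it a wall cupboard overhangs the worktop (from about y = 0.47 m leftward, from 0.39 m above the worktop upward): keep the arm clear of it.
Mind the look-alikes: they are no part of the job. What is shaped like the tomato_a but blue or purple is not meant.

How it is judged:
By the outcome, as a careful person would: the job done as asked, in the order asked, and still so for the second after the job is handed in, with the robot touching nothing.
It also fails if it takes over 72 s, if anything falls off the work surface, if the arm or the gripper's body presses on something with over 40 N, if the wrist force passes 120 N, or if a joint passes its speed limit or range.

## Working session

There is one attempt and no reset: what is moved stays moved. The work goes in short steps, Python scripts to look and compute and a tool call to move; the robot and the scene stay as the last step left them, time stands still between calls to the robot, and variables do not carry over. Pictures are saved under pics/ and viewed, at most 10 in all, crops included, and the job is handed in when it is done.

Besides the shell and the picture viewer there is one more tool, called after ">>>" in YAML: its name, and indented under it one key for each argument. arm_command: Moves the arm, as the interface text tells. Its arguments: {"type":"object","properties":{"rows":{"type":"array"}},"required":["rows"]}

```bash
ls; mkdir -p pics
cat > h.py <<'E'
import numpy as np,cv2
from bench import arm,imaging,job,models
def ray(p,px):
    E=np.array(p["extrinsics"]);R,t=E[:3,:3],E[:3,3]
    d=R.T@np.array([(px[0]-p["cx"])/p["fx"],(px[1]-p["cy"])/p["fy"],1]);return -R.T@t,d
def onz(p,px,z):
    o,d=ray(p,px);return (o+d*(z-o[2])/d[2]).round(1)
def proj(p,X):
    E=np.array(p["extrinsics"]);c=E[:3,:3]@np.array(X)+E[:3,3]
    return (np.array([p["fx"]*c[0]/c[2]+p["cx"],p["fy"]*c[1]/c[2]+p["cy"]])).round(1)
def tri(ps,pxs):
    A=np.zeros((3,3));b=np.zeros(3)
    for p,x in zip(ps,pxs):
        o,d=ray(p,x);d/=np.linalg.norm(d);M=np.eye(3)-np.outer(d,d);A+=M;b+=M@o
    return np.linalg.solve(A,b).round(1)
def save(p,n,crop=None,s=1):
    f=p["frame"]
    if crop: f=f[crop[1]:crop[3],crop[0]:crop[2]]
    cv2.imwrite("pics/"+n,cv2.resize(f[:,:,::-1],None,fx=s,fy=s,interpolation=cv2.INTER_CUBIC))
E
python3 - <<'E'
from h import *
print(arm.read_state(),arm.tcp_to_grasp)
S=imaging.get_image("scene");T=imaging.get_image("top")
save(S,"s0.png",s=1.4);save(T,"t0.png",s=1.4)
for n,p in(("S",S),("T",T)):
    o,d=ray(p,(280,210));print(n,o.round(),d.round(2))
    for q in("tomato_a","garlic","blancher","basket","toggle_tip","toggle_pivot","lift_top","board","mug","salt_box"):
        print(n,q,[(np.round(r["pixel"]).tolist(),round(r["score"],2)) for r in models.tip_of(p,q)][:5])
    print([(np.round(r["rect"]).tolist(),round(r["score"],2)) for r in models.spot_in(p,"tomato_a")])
E
```

```text
pics
{'clock': 0.0, 'joints': array([-1.08743142e+00,  3.85559729e-01,  6.60956014e-03, -5.34998566e-04,
       -1.19399420e+00, -2.58577413e-01]), 'joint_vel': array([-0.00026459, -0.0002814 , -0.00115851, -0.00080185,  0.00120717,
        0.00053917]), 'joint_efforts': array([-2.95223754e-04, -3.92291415e+01,  1.88396251e+01,  4.18623805e+00,
       -4.79379989e-03, -8.59410420e-06]), 'position': array([ 139.19159972, -608.69353304,  230.20796278]), 'ee_rot': array([-1.12059124e-01,  9.93700930e-01,  1.09109588e-03, -1.57640964e-04]), 'contact_force': array([-0.24147958, -0.25320446,  0.2729405 ]), 'wrist_torque': array([-0.03442326, -0.02970497, -0.03005099]), 'grasp_force': 0.0, 'gripper_width': 85.59558510215105} 18.700000000000003
S [ 927. -807. 1132.] [-0.24  0.65 -0.72]
S tomato_a [([262.0, 322.0], 0.87), ([192.0, 301.0], 0.87), ([310.0, 316.0], 0.8), ([296.0, 344.0], 0.62), ([268.0, 181.0], 0.24)]
S garlic [([230.0, 309.0], 0.63)]
S blancher [([265.0, 202.0], 0.91)]
S basket [([267.0, 183.0], 0.96)]
S toggle_tip [([236.0, 206.0], 0.49)]
S toggle_pivot [([240.0, 215.0], 0.82)
[... 295 characters left out ...]
6.0, 339.0], 0.61), ([184.0, 284.0, 202.0, 304.0], 0.6)]
T [ 405.  120. 1152.] [ 0.17  0.01 -0.99]
T tomato_a [([411.0, 264.0], 0.92), ([406.0, 151.0], 0.67), ([406.0, 188.0], 0.66), ([377.0, 149.0], 0.62)]
T garlic [([409.0, 225.0], 0.79)]
T blancher [([243.0, 253.0], 0.61), ([406.0, 188.0], 0.5)]
T basket [([240.0, 248.0], 0.73)]
T toggle_tip []
T toggle_pivot [([307.0, 251.0], 0.8)]
T lift_top [([239.0, 245.0], 0.52)]
T board [([393.0, 230.0], 0.79), ([319.0, 152.0], 0.6)]
T mug [([160.0, 287.0], 0.95)]
T salt_box [([322.0, 152.0], 0.94)]
[([402.0, 254.0, 426.0, 281.0], 0.85), ([368.0, 135.0, 390.0, 160.0], 0.62), ([396.0, 179.0, 415.0, 198.0], 0.61), ([401.0, 137.0, 425.0, 159.0], 0.56)]
```

View pics/s0.png

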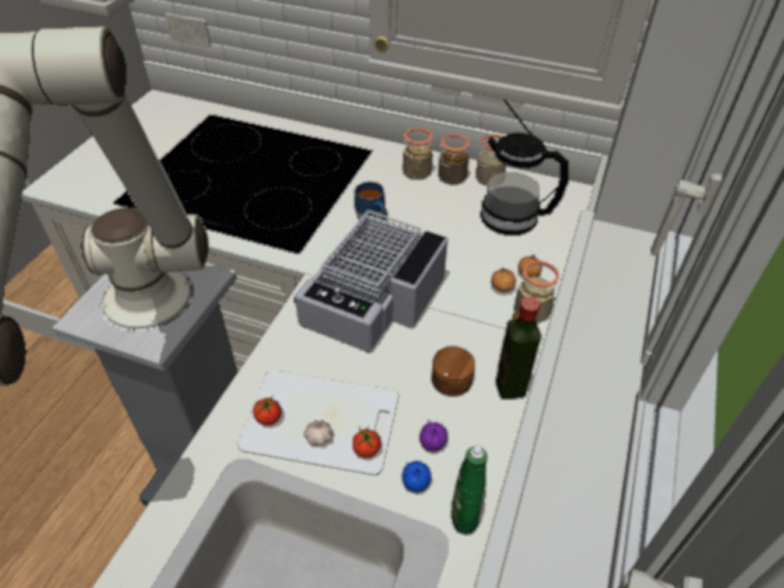

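View pics/t0.png

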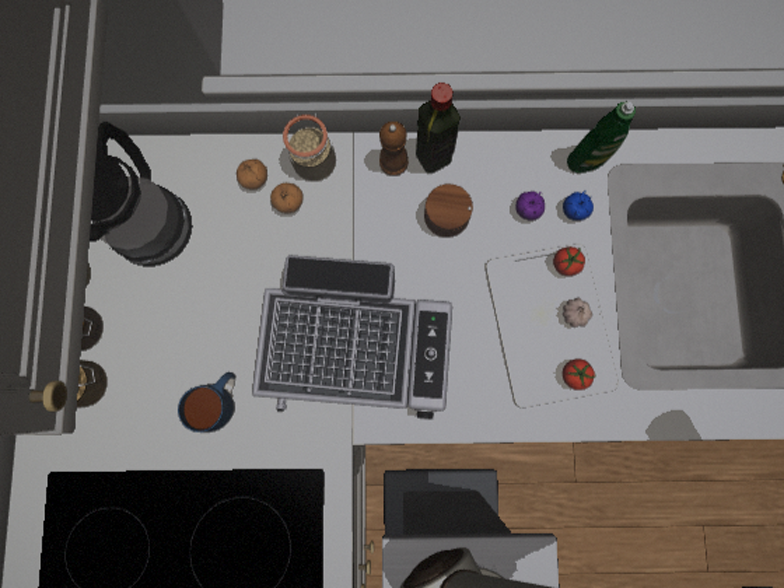

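The scene picture shows red tomatoes at scene px (191,294) and (262,316). In the top picture they are at (407,187) and (413,267), with garlic at (411,223) between them. The purple (379,147) and blue (413,147) look-alikes are off the board and rejected. The toggle is near top px (307,252).

Run:
```python
from h import *
S=imaging.get_image("scene");T=imaging.get_image("top")
C=[]
for p in(S,T):
    h=cv2.cvtColor(p["frame"],cv2.COLOR_RGB2HSV)
    m=(((h[...,0]<8)|(h[...,0]>172))&(h[...,1]>150)&(h[...,2]>80)).astype(np.uint8)
    m=cv2.morphologyEx(m,cv2.MORPH_CLOSE,np.ones((5,5)))
    n,l,s,c=cv2.connectedComponentsWithStats(m)
    r=[(s[i,:4].tolist()) for i in range(1,n) if s[i,4]>120]
    print(r)
    C.append([(a+w/2-.5,b+hh/2-.5) for a,b,w,hh in r])
    for x in C[-1]: print(np.round(x,1),onz(p,x,41))
for nm,ps,px in(("pivot",[S,T],[(240,215),(307,251)]),):print(nm,tri(ps,px))
for nm,a,b,z in(("basket",(267,183),(240,248),94),("lift",(267,184),(239,245),94),("blan",(265,202),(243,253),0)):print(nm,onz(S,a,z),onz(T,b,z))
print("garlic",onz(T,(411,223),38))
for q in("toggle_tip","toggle_pivot"):
  for p in(S,T):print(q,[(np.round(r["pixel"],1).tolist(),round(r["score"],2)) for r in models.tip_of(p,q)])
a=cv2.resize(T["frame"][175:305,170:335],None,fx=4.5,fy=4.5,interpolation=cv2.INTER_CUBIC)
cv2.imwrite("pics/b.png",a[:,:,::-1])
a=cv2.resize(T["frame"][130:290,345:445],None,fx=3.7,fy=3.7);b=cv2.resize(S["frame"][170:240,200:330],None,fx=3,fy=3)
cv2.imwrite("pics/tom.png",cv2.copyMakeBorder(np.hstack([a,np.pad(b,((0,a.shape[0]-b.shape[0]),(0,0),(0,0)))]),0,0,0,0,0)[:,:,::-1])
```

```text
[[182, 286, 18, 17], [253, 308, 18, 18]]
[190.5 294. ] [ 443.9 -208.2   41. ]
[261.5 316.5] [ 655.7 -203.8   41. ]
[[398, 177, 19, 19], [404, 257, 20, 21]]
[407. 186.] [ 652.9 -204.5   41. ]
[413.5 267. ] [ 439.6 -208.1   41. ]
pivot [477.8  66.8 103.8]
basket [495.1 239.3  94. ] [490.1 232.5  94. ]
lift [496.9 234.8  94. ] [497.5 235.1  94. ]
blan [485.5 241.5   0. ] [484.1 234.5   0. ]
garlic [ 554.1 -209.8   38. ]
toggle_tip [([240.1, 206.0], 0.38), ([266.3, 183.4], 0.22)]
toggle_tip [([240.9, 245.4], 0.22)]
toggle_pivot [([237.2, 213.8], 0.82)]
toggle_pivot [([308.4, 246.9], 0.57)]
```

View pics/b.png

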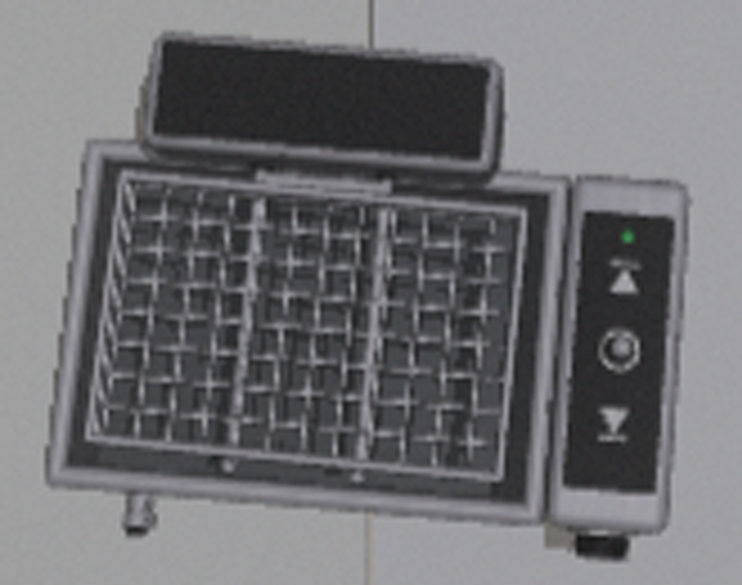

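View pics/tom.png

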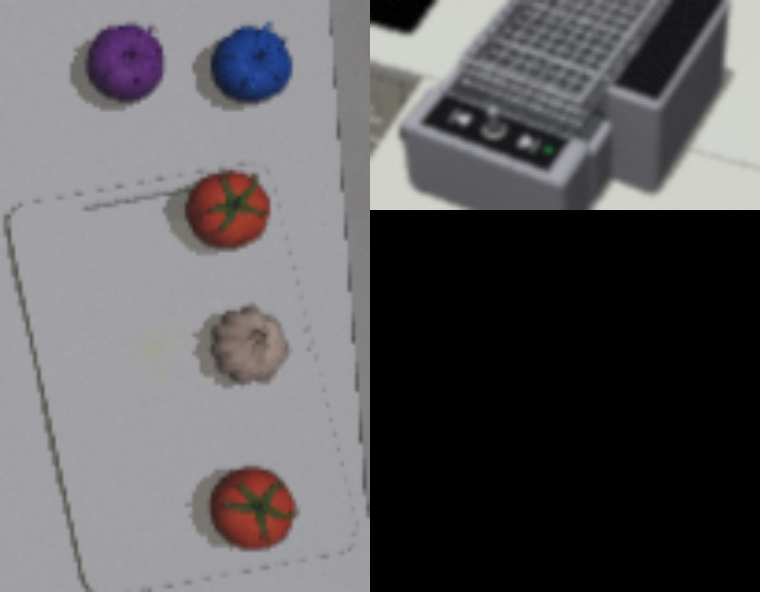

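The crops confirm two red tomatoes with a green calyx on the board, and the blancher is yawed slightly. I'll fit its pose from the visible corners: rim outer corners at crop (90,142), (48,487), (572,178), (545,522), and the toggle ring at (619,350).

Run:
```python
from h import *
from scipy.optimize import least_squares
T=imaging.get_image("top");S=imaging.get_image("scene")
c=lambda x,y:(170+(x-2)/4.5,175+(y-2)/4.5)
B=[((97,137,90),c(90,142)),((-97,137,90),c(48,487)),((97,-137,90),c(572,178)),((-97,-137,90),c(545,522)),
((96,-203,107),c(690,182)),((-96,-203,107),c(663,532)),((150,95,143),c(158,33)),((150,-95,143),c(502,62)),((86,-95,143),c(497,172)),((86,95,143),c(143,150)),((0,-170,107),c(619,350))]
K=[((72,110,130),c(120,175)),((72,-110,130),c(526,208)),((-72,110,130),c(85,440)),((-72,-110,130),c(500,480))]
def W(q,P):
    a=q[2];return np.array([q[0]+P[0]*np.cos(a)-P[1]*np.sin(a),q[1]+P[0]*np.sin(a)+P[1]*np.cos(a),P[2]])
for n,L in(("blancher",B),("basket",K)):
    f=lambda q:np.concatenate([proj(T,W([q[0]*100,q[1]*100,q[2]],P))-np.array(u) for P,u in L])
    # proj rounds: use coarse step
    r=least_squares(f,[4.9,2.35,-.08],diff_step=.02,loss="soft_l1");q=r.x*[100,100,1]
    print(n,q.round(3),np.abs(r.fun).reshape(-1,2).round(1).tolist())
    if n=="blancher":
        print("tip",W(q,(0,-170,135)),"in S",proj(S,W(q,(0,-170,135))),"ring",proj(S,W(q,(0,-170,107))),"T",proj(T,W(q,(0,-170,135))))
    for y in(57,-57):print(W(q,(0,y,97)))
```

```text
blancher [ 4.90479e+02  2.35573e+02 -8.80000e-02] [[1.2, 0.6], [0.8, 0.6], [0.2, 0.6], [0.6, 1.4], [0.8, 0.2], [2.0, 1.0], [1.5, 0.6], [0.5, 1.2], [0.4, 0.4], [1.0, 0.6], [0.7, 0.3]]
tip [475.52315646  66.23227776 135.        ] in S [239.4 207.7] ring [239.9 214.1] T [308.4 251.8]
[495.49388981 292.35209071  97.        ]
[485.46453474 178.79412297  97.        ]
basket [ 4.90663e+02  2.33689e+02 -1.05000e-01] [[0.2, 0.7], [0.2, 0.1], [0.2, 0.4], [0.3, 0.1]]
[496.62465271 290.37638649  97.        ]
[484.70089788 177.00168     97.        ]
```

>>> arm_command:
  rows:
    - {"grip": 1, "linear": [-40, 33, 8], "rot": [0, 0, -0.14]}
    - {"grip": 1, "linear": [-80, 67, 16], "rot": [0, 0, -0.28]}
    - {"grip": 1, "linear": [-125, 105, 26], "rot": [0, 0, -0.42]}
    - {"grip": 1, "linear": [-170, 143, 35], "rot": [0, 0, -0.56]}
    - {"grip": 1, "linear": [-215, 181, 45], "rot": [0, 0, -0.7]}
    - {"grip": 1, "linear": [-260, 219, 54], "rot": [0, 0, -0.84]}
    - {"grip": 1, "linear": [-305, 256, 63], "rot": [0, 0, -0.98]}
    - {"grip": 1, "linear": [-345, 290, 72], "rot": [0, 0, -1.12]}
    - {"grip": 1, "linear": [-385, 323, 80], "rot": [0, 0, -1.245]}
    - {"grip": 1, "linear": [-385, 323, 80], "rot": [0, 0, -1.245]}

```text
clock: 2.85
position: [444.4, -206.3, 151.0]
ee_rot: [-0.673, 0.74, 0.0, -0.0]
contact_force: [-0.6, -1.0, -0.8]
gripper_width: 85.5
grasp_force: 0.0
```

```bash
cat >> h.py <<'E'
from scipy.spatial.transform import Rotation as Ro
def go(target):
    s=arm.read_state();R=Ro.from_quat(s["ee_rot"])
    y=R.as_matrix()[:,1]
    print("t",round(s["clock"],2),"pos",s["position"].round(1),"yaw_y",round(np.arctan2(y[1],y[0]),3),"z",R.as_matrix()[:,2].round(3),"w",round(s["gripper_width"],1),"F",s["contact_force"].round(1),"gf",round(s["grasp_force"],1))
    if target is not None: print("shift",R.inv().apply(np.array(target)-s["position"]).round(1))
E
python3 -c "
from h import *
go((442,-208,20))"
```

```text
t 2.85 pos [ 444.4 -206.3  151. ] yaw_y 3.046 z [-0. -0. -1.] w 85.5 F [-0.6 -1.  -0.8] gf 0.0
shift [  1.9   2.2 131. ]
```

>>> arm_command:
  rows:
    - {"grip": 1, "linear": [2, 2, 45], "rot": [0, 0, 0]}
    - {"grip": 1, "linear": [2, 2, 90], "rot": [0, 0, 0]}
    - {"grip": 1, "linear": [2, 2, 120], "rot": [0, 0, 0]}
    - {"grip": 1, "linear": [2, 2, 130], "rot": [0, 0, 0]}
    - {"grip": 1, "linear": [2, 2, 130], "rot": [0, 0, 0]}
    - {"grip": 0.4, "linear": [2, 2, 130], "rot": [0, 0, 0]}
    - {"grip": 0.4, "linear": [2, 2, 130], "rot": [0, 0, 0]}
    - {"grip": 0.4, "linear": [2, 2, 130], "rot": [0, 0, 0]}
    - {"grip": 0.4, "linear": [2, 2, 130], "rot": [0, 0, 0]}
    - {"grip": 0.4, "linear": [2, 2, 130], "rot": [0, 0, 0]}

```text
clock: 4.1
position: [441.3, -210.6, 23.4]
ee_rot: [-0.671, 0.742, -0.001, 0.001]
contact_force: [-2.8, 0.8, 8.5]
gripper_width: 54.7
grasp_force: 61.4
```

>>> arm_command:
  rows:
    - {"grip": 0.4, "linear": [0, 0, -20], "rot": [0, 0, 0]}
    - {"grip": 0.4, "linear": [0, 0, -50], "rot": [0, 0, 0]}
    - {"grip": 0.4, "linear": [0, 0, -100], "rot": [0, 0, 0]}
    - {"grip": 0.4, "linear": [0, 0, -150], "rot": [0, 0, 0]}
    - {"grip": 0.4, "linear": [0, 0, -190], "rot": [0, 0, 0]}
    - {"grip": 0.4, "linear": [-30, 0, -210], "rot": [0, 0, 0]}
    - {"grip": 0.4, "linear": [-70, -2, -210], "rot": [0, 0, 0]}
    - {"grip": 0.4, "linear": [-120, -5, -210], "rot": [0, 0, 0]}
    - {"grip": 0.4, "linear": [-160, -8, -210], "rot": [0, 0, 0]}
    - {"grip": 0.4, "linear": [-160, -8, -210], "rot": [0, 0, 0]}

```text
clock: 5.35
position: [464.7, -49.9, 232.1]
ee_rot: [-0.672, 0.741, -0.0, 0.001]
contact_force: [-0.2, -0.3, -1.7]
gripper_width: 54.3
grasp_force: 63.6
```

```bash
python3 -c "
from h import *
go((496.5,290.5,225))
T=imaging.get_image('top');print('mug',[onz(T,r['pixel'],0) for r in models.tip_of(T,'mug')])"
```

```text
t 5.35 pos [464.7 -49.9 232.1] yaw_y 3.044 z [ 0.002  0.001 -1.   ] w 54.3 F [-0.2 -0.3 -1.7] gf 63.6
shift [-341.9    1.4    7.4]
mug [array([396.7, 458.9,   0. ])]
```

>>> arm_command:
  rows:
    - {"grip": 0.4, "linear": [-30, 0, 0], "rot": [0, 0, 0]}
    - {"grip": 0.4, "linear": [-75, 0, 0], "rot": [0, 0, 0]}
    - {"grip": 0.4, "linear": [-125, 0, 0], "rot": [0, 0, 0]}
    - {"grip": 0.4, "linear": [-175, 0, 0], "rot": [0, 0, 0]}
    - {"grip": 0.4, "linear": [-225, 0, 0], "rot": [0, 0, 0]}
    - {"grip": 0.4, "linear": [-275, 0, 0], "rot": [0, 0, 0]}
    - {"grip": 0.4, "linear": [-315, 1, 0], "rot": [0, 0, 0]}
    - {"grip": 0.4, "linear": [-342, 1, 0], "rot": [0, 0, 0]}
    - {"grip": 0.4, "linear": [-342, 1, 0], "rot": [0, 0, 0]}
    - {"grip": 0.4, "linear": [-342, 1, 0], "rot": [0, 0, 0]}

```text
clock: 6.7
position: [498.0, 287.2, 231.2]
ee_rot: [-0.67, 0.742, -0.0, -0.0]
contact_force: [0.1, -1.1, -0.5]
gripper_width: 54.3
grasp_force: 63.6
```

```bash
python3 -c "
from h import *
go((496.5,290.5,115))
S=imaging.get_image('scene');T=imaging.get_image('top')
save(S,'s1.png',(180,100,380,250),3.9)
print([(np.round(r['pixel'],1),round(r['score'],2)) for r in models.tip_of(T,'basket')])"
```

```text
t 6.7 pos [498.  287.2 231.2] yaw_y 3.039 z [-0.001 -0.001 -1.   ] w 54.3 F [ 0.1 -1.1 -0.5] gf 63.6
shift [ -3.2   1.8 116.2]
[(array([238.3, 246.4]), 0.61)]
```

View pics/s1.png

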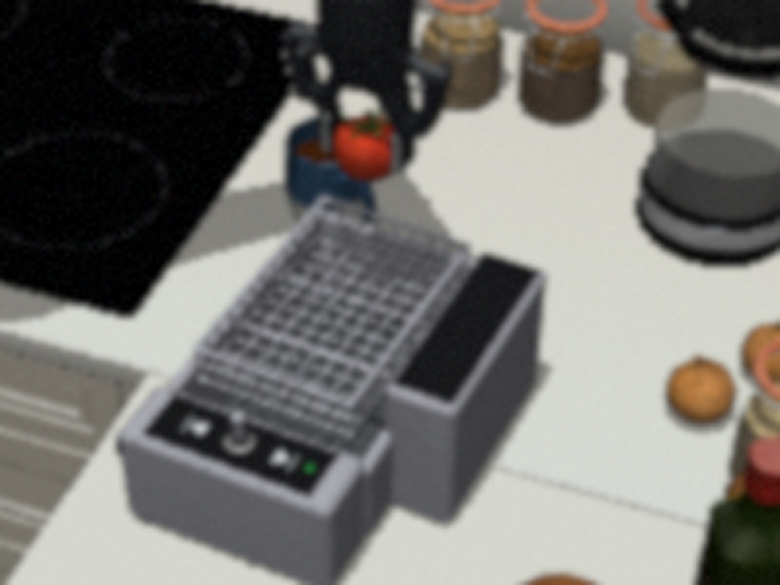

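>>> arm_command:
  rows:
    - {"grip": 0.4, "linear": [-3, 2, 35], "rot": [0, 0, 0]}
    - {"grip": 0.4, "linear": [-3, 2, 75], "rot": [0, 0, 0]}
    - {"grip": 0.4, "linear": [-3, 2, 100], "rot": [0, 0, 0]}
    - {"grip": 0.4, "linear": [-3, 2, 112], "rot": [0, 0, 0]}
    - {"grip": 0.4, "linear": [-3, 2, 117], "rot": [0, 0, 0]}
    - {"grip": 0.4, "linear": [-3, 2, 118], "rot": [0, 0, 0]}
    - {"grip": 0.4, "linear": [-3, 2, 118], "rot": [0, 0, 0]}

```text
clock: 7.72
position: [496.8, 292.0, 114.3]
ee_rot: [-0.671, 0.742, -0.0, 0.001]
contact_force: [-1.1, 0.1, -1.2]
gripper_width: 54.3
grasp_force: 63.6
```

```bash
python3 -c "
from h import *
go((496.5,290.5,111))"
```

```text
t 7.72 pos [496.8 292.  114.3] yaw_y 3.041 z [ 0.001  0.001 -1.   ] w 54.3 F [-1.1  0.1 -1.2] gf 63.6
shift [1.5 0.2 3.3]
```

>>> arm_command:
  rows:
    - {"grip": 0.4, "linear": [2, 0, 2], "rot": [0, 0, 0]}
    - {"grip": 0.45, "linear": [2, 0, 2], "rot": [0, 0, 0]}
    - {"grip": 0.65, "linear": [2, 0, 2], "rot": [0, 0, 0]}
    - {"grip": 0.75, "linear": [2, 0, 2], "rot": [0, 0, 0]}
    - {"grip": 0.85, "linear": [2, 0, 2], "rot": [0, 0, 0]}
    - {"grip": 0.85, "linear": [2, 0, 2], "rot": [0, 0, 0]}
    - {"grip": 0.85, "linear": [2, 0, -15], "rot": [0, 0, 0]}
    - {"grip": 0.85, "linear": [2, 0, -45], "rot": [0, 0, 0]}
    - {"grip": 0.85, "linear": [2, 0, -85], "rot": [0, 0, 0]}
    - {"grip": 0.85, "linear": [2, 0, -115], "rot": [0, 0, 0]}

```text
clock: 8.98
position: [496.4, 289.8, 230.2]
ee_rot: [-0.671, 0.742, -0.0, 0.001]
contact_force: [0.4, 0.4, -0.1]
gripper_width: 72.6
grasp_force: 0.0
```

```bash
python3 -c "
from h import *
go((496.5,-204,231))
S=imaging.get_image('scene');T=imaging.get_image('top')
save(S,'s2.png',(180,100,380,250),3.9)"
```

```text
t 8.97 pos [496.4 289.8 230.2] yaw_y 3.041 z [ 0.001  0.001 -1.   ] w 72.6 F [ 0.4  0.4 -0.1] gf 0.0
shift [491.3 -49.8  -1.3]
```

View pics/s2.png

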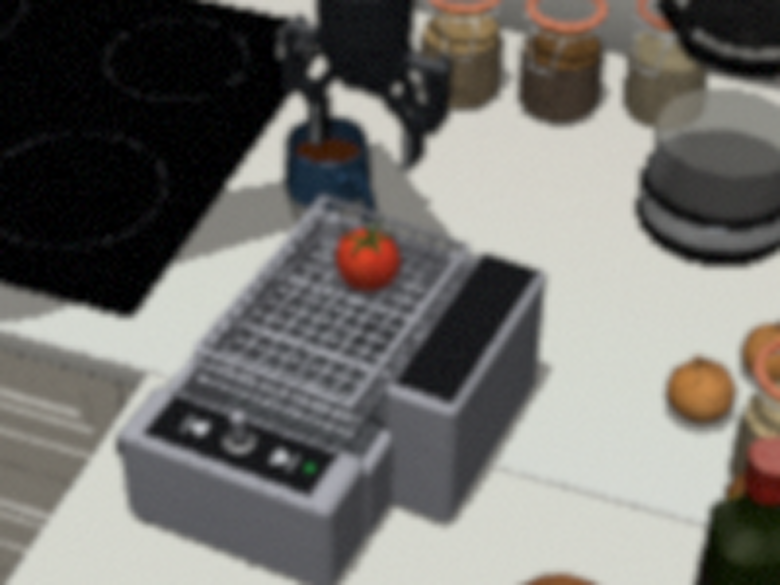

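The tomato stands upright in the left half at crop (368,258), and the basket looks unmoved and level. Now for the second one.

>>> arm_command:
  rows:
    - {"grip": 0.85, "linear": [30, -13, 0], "rot": [0, 0, 0]}
    - {"grip": 0.85, "linear": [75, -33, 0], "rot": [0, 0, 0]}
    - {"grip": 0.85, "linear": [125, -55, 0], "rot": [0, 0, 0]}
    - {"grip": 0.85, "linear": [175, -77, 0], "rot": [0, 0, 0]}
    - {"grip": 0.85, "linear": [225, -99, 0], "rot": [0, 0, 0]}
    - {"grip": 0.85, "linear": [275, -121, 0], "rot": [0, 0, 0]}
    - {"grip": 1, "linear": [325, -143, 10], "rot": [0, 0, 0]}
    - {"grip": 1, "linear": [375, -165, 30], "rot": [0, 0, 0]}
    - {"grip": 1, "linear": [425, -187, 60], "rot": [0, 0, 0]}
    - {"grip": 1, "linear": [465, -205, 90], "rot": [0, 0, 0]}

```text
clock: 10.32
position: [653.2, -195.8, 136.5]
ee_rot: [-0.67, 0.742, 0.0, -0.0]
contact_force: [0.1, 0.2, -0.1]
gripper_width: 85.3
grasp_force: 0.0
```

```bash
python3 -c "
from h import *
go((654,-204.5,20))"
```

```text
t 10.32 pos [ 653.2 -195.8  136.5] yaw_y 3.04 z [-0.001  0.    -1.   ] w 85.3 F [ 0.1  0.2 -0.1] gf 0.0
shift [  8.6  -1.8 116.5]
```

>>> arm_command:
  rows:
    - {"grip": 1, "linear": [8, -2, 15], "rot": [0, 0, 0]}
    - {"grip": 1, "linear": [8, -2, 50], "rot": [0, 0, 0]}
    - {"grip": 1, "linear": [8, -2, 90], "rot": [0, 0, 0]}
    - {"grip": 1, "linear": [8, -2, 113], "rot": [0, 0, 0]}
    - {"grip": 1, "linear": [8, -2, 116], "rot": [0, 0, 0]}
    - {"grip": 0.4, "linear": [8, -2, 116], "rot": [0, 0, 0]}
    - {"grip": 0.4, "linear": [8, -2, 116], "rot": [0, 0, 0]}
    - {"grip": 0.4, "linear": [8, -2, 116], "rot": [0, 0, 0]}
    - {"grip": 0.4, "linear": [8, -2, 116], "rot": [0, 0, 0]}
    - {"grip": 0.4, "linear": [8, -2, 116], "rot": [0, 0, 0]}

```text
clock: 11.58
position: [656.1, -201.9, 24.8]
ee_rot: [-0.671, 0.742, -0.002, 0.001]
contact_force: [1.2, 1.8, 5.5]
gripper_width: 51.9
grasp_force: 63.0
```

```bash
python3 -c "
from h import *
go((485,177,231))"
```

```text
t 11.57 pos [ 656.1 -201.9   24.8] yaw_y 3.041 z [ 0.004 -0.001 -1.   ] w 51.9 F [1.2 1.8 5.5] gf 63.0
shift [-359.8  207.2 -207.3]
```

>>> arm_command:
  rows:
    - {"grip": 0.35, "linear": [0, 0, -20], "rot": [0, 0, 0]}
    - {"grip": 0.35, "linear": [0, 0, -50], "rot": [0, 0, 0]}
    - {"grip": 0.35, "linear": [0, 0, -95], "rot": [0, 0, 0]}
    - {"grip": 0.35, "linear": [0, 0, -140], "rot": [0, 0, 0]}
    - {"grip": 0.35, "linear": [-15, 9, -180], "rot": [0, 0, 0]}
    - {"grip": 0.35, "linear": [-50, 29, -207], "rot": [0, 0, 0]}
    - {"grip": 0.35, "linear": [-90, 52, -210], "rot": [0, 0, 0]}
    - {"grip": 0.35, "linear": [-130, 75, -210], "rot": [0, 0, 0]}
    - {"grip": 0.35, "linear": [-160, 92, -210], "rot": [0, 0, 0]}
    - {"grip": 0.35, "linear": [-180, 104, -210], "rot": [0, 0, 0]}

```text
clock: 12.82
position: [567.9, -11.1, 233.4]
ee_rot: [-0.671, 0.742, -0.0, 0.0]
contact_force: [0.1, -0.6, -1.0]
gripper_width: 51.9
grasp_force: 63.0
```

>>> arm_command:
  rows:
    - {"grip": 0.35, "linear": [-30, 17, 0], "rot": [0, 0, 0]}
    - {"grip": 0.35, "linear": [-70, 40, 0], "rot": [0, 0, 0]}
    - {"grip": 0.35, "linear": [-110, 63, 0], "rot": [0, 0, 0]}
    - {"grip": 0.35, "linear": [-145, 83, 0], "rot": [0, 0, 0]}
    - {"grip": 0.35, "linear": [-170, 98, 0], "rot": [0, 0, 0]}
    - {"grip": 0.35, "linear": [-180, 104, 0], "rot": [0, 0, 0]}
    - {"grip": 0.35, "linear": [-180, 104, 0], "rot": [0, 0, 0]}
    - {"grip": 0.35, "linear": [-180, 104, 0], "rot": [0, 0, 0]}

```text
clock: 13.82
position: [484.0, 176.5, 232.4]
ee_rot: [-0.67, 0.742, -0.0, -0.0]
contact_force: [0.2, 0.3, -0.7]
gripper_width: 51.6
grasp_force: 63.0
```

```bash
python3 -c "
from h import *
go((485,177,114))
S=imaging.get_image('scene')
h=cv2.cvtColor(S['frame'],cv2.COLOR_RGB2HSV)
m=(((h[...,0]<8)|(h[...,0]>172))&(h[...,1]>150)&(h[...,2]>80)).astype(np.uint8)
m=cv2.morphologyEx(m,cv2.MORPH_CLOSE,np.ones((5,5)))
n,l,s,c=cv2.connectedComponentsWithStats(m);print(s[1:][s[1:,4]>100])
save(S,'s3.png',(180,100,380,250),3.9)"
```

```text
t 13.82 pos [484.  176.5 232.4] yaw_y 3.04 z [-0. -0. -1.] w 51.6 F [ 0.2  0.3 -0.7] gf 63.0
shift [ -0.6  -1.  118.4]
[[247 151  15  16 176]
 [267 159  15  15 151]]
```

View pics/s3.png

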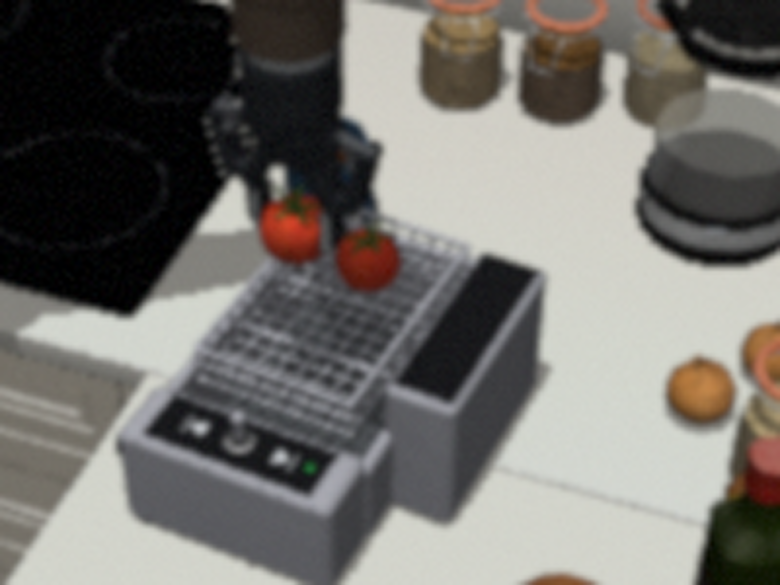

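Tomato B hangs upright at crop (291,228), and A still stands at (368,260). Lowering B into the right half.

>>> arm_command:
  rows:
    - {"grip": 0.35, "linear": [-1, -1, 35], "rot": [0, 0, 0]}
    - {"grip": 0.35, "linear": [-1, -1, 75], "rot": [0, 0, 0]}
    - {"grip": 0.35, "linear": [-1, -1, 100], "rot": [0, 0, 0]}
    - {"grip": 0.35, "linear": [-1, -1, 113], "rot": [0, 0, 0]}
    - {"grip": 0.35, "linear": [-1, -1, 118], "rot": [0, 0, 0]}
    - {"grip": 0.35, "linear": [-1, -1, 119], "rot": [0, 0, 0]}
    - {"grip": 0.35, "linear": [-1, -1, 119], "rot": [0, 0, 0]}

```text
clock: 14.75
position: [485.4, 178.5, 114.2]
ee_rot: [-0.671, 0.742, -0.0, 0.001]
contact_force: [0.8, -0.6, 0.1]
gripper_width: 52.0
grasp_force: 63.0
```

```bash
python3 -c "
from h import *
go((485,177,112.5))
S=imaging.get_image('scene');print(onz(S,(274,166),128))"
```

```text
t 14.75 pos [485.4 178.5 114.2] yaw_y 3.041 z [ 0.002  0.001 -1.   ] w 52.0 F [ 0.8 -0.6  0.1] gf 63.0
shift [1.5 0.3 1.7]
[500.  290.7 128. ]
```

>>> arm_command:
  rows:
    - {"grip": 0.35, "linear": [1, 0, 1], "rot": [0, 0, 0]}
    - {"grip": 0.45, "linear": [1, 0, 1], "rot": [0, 0, 0]}
    - {"grip": 0.65, "linear": [1, 0, 1], "rot": [0, 0, 0]}
    - {"grip": 0.75, "linear": [1, 0, 1], "rot": [0, 0, 0]}
    - {"grip": 0.85, "linear": [1, 0, 1], "rot": [0, 0, 0]}
    - {"grip": 0.85, "linear": [1, 0, 1], "rot": [0, 0, 0]}
    - {"grip": 0.85, "linear": [1, 0, -15], "rot": [0, 0, 0]}
    - {"grip": 0.85, "linear": [1, 0, -45], "rot": [0, 0, 0]}
    - {"grip": 0.85, "linear": [1, 0, -85], "rot": [0, 0, 0]}
    - {"grip": 0.85, "linear": [1, 0, -115], "rot": [0, 0, 0]}

```text
clock: 16.05
position: [485.0, 177.3, 230.1]
ee_rot: [-0.671, 0.742, -0.0, 0.001]
contact_force: [0.2, -0.1, -0.2]
gripper_width: 72.7
grasp_force: 0.0
```

```bash
python3 -c "
from h import *
go((475.5,66.2,180))
S=imaging.get_image('scene')
save(S,'s4.png',(200,130,320,220),6)
h=cv2.cvtColor(S['frame'],cv2.COLOR_RGB2HSV)
m=(((h[...,0]<8)|(h[...,0]>172))&(h[...,1]>150)&(h[...,2]>80)).astype(np.uint8)
m=cv2.morphologyEx(m,cv2.MORPH_CLOSE,np.ones((5,5)))
n,l,s,c=cv2.connectedComponentsWithStats(m);
for a,b,w,hh,_ in s[1:][s[1:,4]>100]: print(a,b,w,hh,onz(S,(a+w/2-.5,b+hh/2-.5),128))
for q in ('toggle_tip','toggle_pivot'):print([(np.round(r['pixel'],1),round(r['score'],2)) for r in models.tip_of(S,q)])
"
```

```text
t 16.05 pos [485.  177.3 230.1] yaw_y 3.041 z [ 0.001  0.001 -1.   ] w 72.7 F [ 0.2 -0.1 -0.2] gf 0.0
shift [111.5  -1.6  50. ]
267 161 15 13 [501.9 285.9 128. ]
249 180 17 16 [487.6 174.1 128. ]
[(array([239.7, 207.4]), 0.37)]
[(array([238.6, 214.8]), 0.84)]
```

View pics/s4.png

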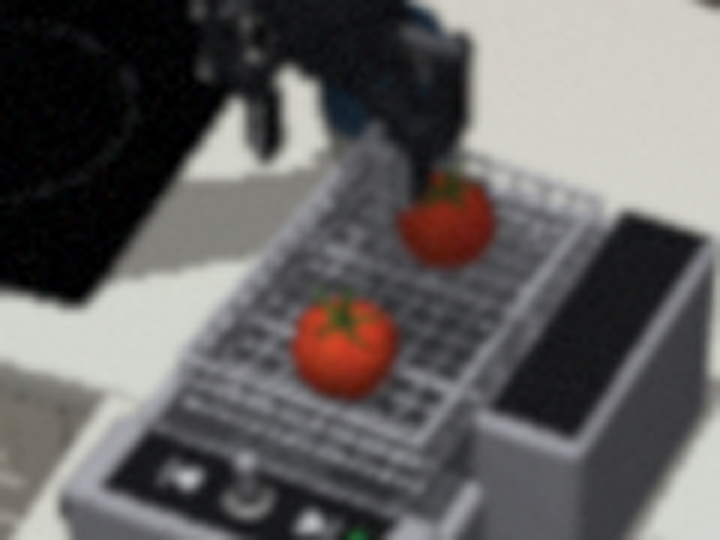

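Both tomatoes stand in their halves at crop (447,220) and (345,347), and the basket is level. The toggle ball is at crop (246,465), which matches the fitted pose. Next I straddle the toggle.

>>> arm_command:
  rows:
    - {"grip": 0.6, "linear": [30, -1, 0], "rot": [0, 0, 0]}
    - {"grip": 0.41, "linear": [65, -2, 0], "rot": [0, 0, 0]}
    - {"grip": 0.41, "linear": [100, -3, 20], "rot": [0, 0, 0]}
    - {"grip": 0.41, "linear": [112, -3, 50], "rot": [0, 0, 0]}
    - {"grip": 0.41, "linear": [112, -3, 65], "rot": [0, 0, 0]}
    - {"grip": 0.41, "linear": [112, -3, 65], "rot": [0, 0, 0]}
    - {"grip": 0.41, "linear": [112, -3, 85], "rot": [0, 0, 0]}
    - {"grip": 0.41, "linear": [112, -3, 105], "rot": [0, 0, 0]}
    - {"grip": 0.41, "linear": [112, -3, 112], "rot": [0, 0, 0]}
    - {"grip": 0.41, "linear": [112, -3, 112], "rot": [0, 0, 0]}

```text
clock: 17.45
position: [476.6, 65.6, 116.4]
ee_rot: [-0.671, 0.742, -0.0, -0.0]
contact_force: [-0.2, -0.3, 0.2]
gripper_width: 35.0
grasp_force: 0.0
```

```bash
python3 -c "
from h import *
go((475.5,66.2,116))"
```

```text
t 17.45 pos [476.6  65.6 116.4] yaw_y 3.041 z [-0. -0. -1.] w 35.0 F [-0.2 -0.3  0.2] gf 0.0
shift [-0.5  1.1  0.4]
```

>>> arm_command:
  rows:
    - {"grip": 0.41, "linear": [0, 5, 0], "rot": [0, 0, 0]}
    - {"grip": 0.41, "linear": [0, 10, 0], "rot": [0, 0, 0]}
    - {"grip": 0.41, "linear": [0, 14, 0], "rot": [0, 0, 0]}
    - {"grip": 0.41, "linear": [0, 17, 0], "rot": [0, 0, 0]}
    - {"grip": 0.41, "linear": [0, 19, 0], "rot": [0, 0, 0]}
    - {"grip": 0.41, "linear": [0, 19, 0], "rot": [0, 0, 0]}

```text
clock: 18.2
position: [463.0, 68.0, 117.6]
ee_rot: [-0.671, 0.741, -0.003, 0.005]
contact_force: [15.7, -6.9, -8.7]
gripper_width: 35.3
grasp_force: 8.1
```

```bash
python3 -c "
from h import *
go(None)
S=imaging.get_image('scene');T=imaging.get_image('top')
save(S,'s5.png',(200,130,320,220),6)
print(models.tip_of(S,'lift_top')[:2])"
```

```text
t 18.2 pos [463.   68.  117.6] yaw_y 3.042 z [ 0.012  0.002 -1.   ] w 35.3 F [15.7 -6.9 -8.7] gf 8.1
[{'pixel': [268.6, 183.5], 'score': 0.57}]
```

View pics/s5.png

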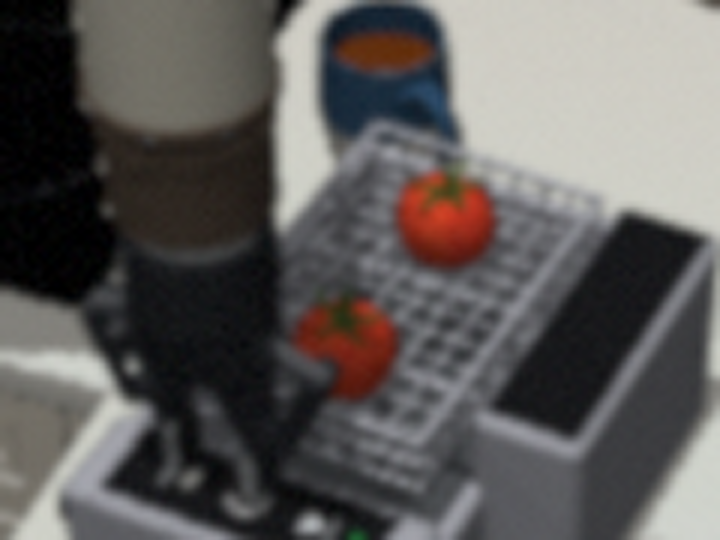

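>>> arm_command:
  rows:
    - {"grip": 0.41, "linear": [0, 0, 0], "rot": [0, 0, 0]}
    - {"grip": 0.41, "linear": [0, 0, 0], "rot": [0, 0, 0]}
    - {"grip": 0.41, "linear": [0, 0, 0], "rot": [0, 0, 0]}
    - {"grip": 0.41, "linear": [0, 0, 0], "rot": [0, 0, 0]}
    - {"grip": 0.41, "linear": [0, 0, 0], "rot": [0, 0, 0]}
    - {"grip": 0.41, "linear": [0, 0, 0], "rot": [0, 0, 0]}

```text
clock: 19.1
position: [463.0, 68.0, 117.6]
ee_rot: [-0.671, 0.741, -0.003, 0.005]
contact_force: [15.9, -7.2, -8.2]
gripper_width: 35.1
grasp_force: 8.0
```

```bash
cat > red.py <<'E'
from h import *
go(None)
S=imaging.get_image('scene')
h=cv2.cvtColor(S['frame'],cv2.COLOR_RGB2HSV)
m=(((h[...,0]<8)|(h[...,0]>172))&(h[...,1]>150)&(h[...,2]>80)).astype(np.uint8)
m=cv2.morphologyEx(m,cv2.MORPH_CLOSE,np.ones((5,5)))
n,l,s,c=cv2.connectedComponentsWithStats(m);print(s[1:][s[1:,4]>60].tolist())
E
python3 red.py
```

```text
t 19.1 pos [463.   68.  117.6] yaw_y 3.042 z [ 0.012  0.002 -1.   ] w 35.1 F [15.9 -7.2 -8.2] gf 8.0
[[267, 159, 15, 15, 170], [249, 180, 17, 16, 131]]
```

>>> arm_command:
  rows:
    - {"grip": 0.41, "linear": [0, -8, 0], "rot": [0, 0, 0]}
    - {"grip": 0.41, "linear": [0, -14, 0], "rot": [0, 0, 0]}
    - {"grip": 0.41, "linear": [0, -14, -7], "rot": [0, 0, 0]}
    - {"grip": 0.41, "linear": [0, -14, -7], "rot": [0, 0, 0]}
    - {"grip": 0.41, "linear": [0, -6, -7], "rot": [0, 0, 0]}
    - {"grip": 0.41, "linear": [0, 0, -7], "rot": [0, 0, 0]}
    - {"grip": 0.41, "linear": [0, 3, -7], "rot": [0, 0, 0]}
    - {"grip": 0.41, "linear": [0, 3, -7], "rot": [0, 0, 0]}
    - {"grip": 0.41, "linear": [0, 3, -7], "rot": [0, 0, 0]}
    - {"grip": 0.41, "linear": [0, 3, -7], "rot": [0, 0, 0]}

```text
clock: 20.4
position: [462.6, 69.3, 125.2]
ee_rot: [-0.671, 0.741, -0.005, 0.008]
contact_force: [21.4, -8.3, -12.1]
gripper_width: 34.8
grasp_force: 11.3
```

```bash
python3 red.py
```

```text
t 20.4 pos [462.6  69.3 125.2] yaw_y 3.043 z [ 0.018  0.004 -1.   ] w 34.8 F [ 21.4  -8.3 -12.1] gf 11.3
[[266, 159, 16, 15, 170], [250, 180, 16, 16, 123]]
```

```bash
python3 -c "
from h import *
s=arm.read_state();F=s['contact_force'];M=s['wrist_torque'];print(F.round(1),M.round(3),s['joint_efforts'].round(2))
r=np.cross(F,M*1000)/F.dot(F);print('r0',r.round(1),'dir',(F/np.linalg.norm(F)).round(2),'along',round(F.dot(M)/np.linalg.norm(F),3))
for c in('scene','top'):
  p=imaging.get_image(c)
  for q in('toggle_tip','toggle_pivot','lift_top','basket'):print(c,q,[(np.round(r['pixel'],1).tolist(),round(r['score'],2)) for r in models.tip_of(p,q)][:3])
  if c=='scene':
    g=cv2.cvtColor(p['frame'],cv2.COLOR_RGB2GRAY);print(g[198:222,226:256])
  for z in(135,107):print(proj(p,(475.5,66.2,z)),proj(p,(466,67,132)))
"
```

```text
[ 22.1  -7.1 -11.4] [-2.122 -6.128 -0.179] [  5.03 -31.97   9.51  -0.41  -4.31   0.12]
r0 [-102.5   42.1 -225.5] dir [ 0.86 -0.27 -0.44] along -0.056
scene toggle_tip []
scene toggle_pivot [([242.7, 213.5], 0.58)]
scene lift_top [([267.8, 181.8], 0.39), ([230.3, 298.5], 0.29)]
scene basket [([266.7, 185.3], 0.62)]
[[ 70  49  50  38  17  16  39  71  84  83  82  71  49  27  21  21  22  21
   27  25  21  22  20  21  21  32  52  73  83  83]
 [ 74  62  61  41  20  16  31  54  65  72  83  84  63  32  19  20  23  27
   27  28  22  22  23  22  30  48  64  73  74  74]
 [ 65  63  61  41  17  11  22  41  58  62  68  67  56  36  21  22  21  27
   24  26  22  20  24  30  47  66  80  79  72  73]
 [ 51  61  64  44  21  13  20  39  55  60  59  58  52  41  29  23  19  18
   21  19  20  24  29  41  57  72  76  74  73  79]
 [ 36  58  64  45  21  12  18  40  54  59  61  57  58  51  42  31  23  23
   22  23  24  26  39  56  66  67  61  60  68  75]
 [ 26  50  59  46  22  14  22  38  57  64  64  64  63  62  57  47  32  23
   17  22  22  32  48  65  73  70  59  54  64  70]
 [ 20  44  59  51  29  11  18  39 
[... 1740 characters left out ...]
8 148 137 124 111  97  77  53  40  27  26  26  27
   22  25  25  25  46  90 125 138 134 114  97  85]
 [100 103 114 126 135 142 145 148 151 149 141 124 101  78  58  48  36  28
   26  26  25  23  32  53  67  70  71  79  84  71]
 [ 93  94  98 102 110 117 120 130 145 152 153 149 141 125 110  98  78  61
   49  38  25  27  25  27  28  25  39  62  66  49]
 [ 93  94  94  94  94  98 103 112 122 134 142 149 151 151 149 141 126 111
   96  77  55  38  31  24  25  23  27  34  37  26]]
[239.4 207.7] [236.7 207.4]
[239.9 214.1] [236.7 207.4]
top toggle_tip []
top toggle_pivot []
top lift_top [([236.1, 246.4], 0.52)]
top basket [([238.1, 247.2], 0.73)]
[308.4 251.8] [308.1 256. ]
[307.8 252.7] [308.1 256. ]
```

```bash
python3 -c "
from h import *
for c in('scene','top'):
  p=imaging.get_image(c);np.save('f_'+c+'_push.npy',p['frame'])
go(None)"
```

```text
t 21.05 pos [462.6  69.3 125.2] yaw_y 3.043 z [ 0.018  0.004 -1.   ] w 35.0 F [ 21.3  -7.8 -11.8] gf 11.3
```

>>> arm_command:
  rows:
    - {"grip": 0.41, "linear": [0, -8, 0], "rot": [0, 0, 0]}
    - {"grip": 0.41, "linear": [0, -15, 0], "rot": [0, 0, 0]}
    - {"grip": 0.41, "linear": [0, -18, 0], "rot": [0, 0, 0]}
    - {"grip": 0.41, "linear": [0, -18, 0], "rot": [0, 0, 0]}

```text
clock: 21.55
position: [472.0, 65.7, 123.1]
ee_rot: [-0.67, 0.742, 0.0, -0.0]
contact_force: [0.5, 0.3, -0.5]
gripper_width: 35.2
grasp_force: 0.0
```

```bash
python3 -c "
from h import *
go(None)
R=[]
for c,(a,b,x,y) in(('scene',(215,160,295,230)),('top',(225,195,335,285))):
  p=imaging.get_image(c);g=np.load('f_'+c+'_push.npy')
  R.append(np.hstack([cv2.resize(f[b:y,a:x],(400,300),interpolation=cv2.INTER_CUBIC) for f in(g,p['frame'])]))
cv2.imwrite('pics/cmp.png',np.vstack(R)[:,:,::-1])"
```

```text
t 21.55 pos [472.   65.7 123.1] yaw_y 3.041 z [-0.001 -0.    -1.   ] w 35.2 F [ 0.5  0.3 -0.5] gf 0.0
```

View pics/cmp.png

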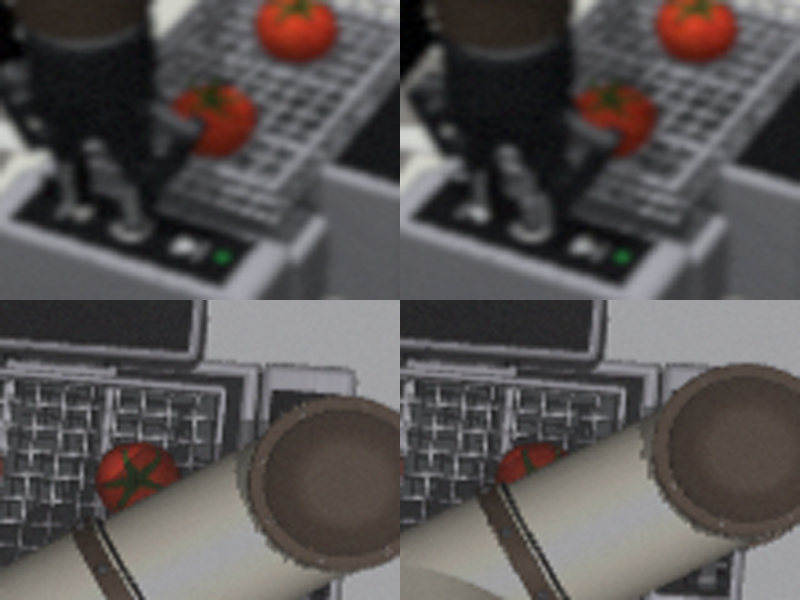

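The view shows both tomatoes upright with the rear finger just behind the toggle, and nothing else being touched. I'll probe the force profile in small steps.

>>> arm_command:
  rows:
    - {"grip": 0.41, "linear": [0, 2, 0], "rot": [0, 0, 0]}
    - {"grip": 0.41, "linear": [0, 2, 0], "rot": [0, 0, 0]}

```text
clock: 21.9
position: [470.1, 66.0, 123.4]
ee_rot: [-0.671, 0.742, 0.0, -0.0]
contact_force: [-0.3, -0.4, 0.4]
gripper_width: 35.3
grasp_force: 0.0
```

>>> arm_command:
  rows:
    - {"grip": 0.41, "linear": [0, 2, 0], "rot": [0, 0, 0]}
    - {"grip": 0.41, "linear": [0, 2, 0], "rot": [0, 0, 0]}

```text
clock: 22.15
position: [468.3, 66.2, 123.3]
ee_rot: [-0.671, 0.742, 0.0, 0.0]
contact_force: [-0.5, -0.2, -1.1]
gripper_width: 35.2
grasp_force: 0.0
```

>>> arm_command:
  rows:
    - {"grip": 0.41, "linear": [0, 2, 0], "rot": [0, 0, 0]}
    - {"grip": 0.41, "linear": [0, 2, 0], "rot": [0, 0, 0]}

```text
clock: 22.4
position: [466.3, 66.4, 123.3]
ee_rot: [-0.671, 0.742, 0.0, -0.0]
contact_force: [-0.6, 0.1, -0.2]
gripper_width: 35.0
grasp_force: 0.0
```

>>> arm_command:
  rows:
    - {"grip": 0.41, "linear": [0, 2, 0], "rot": [0, 0, 0]}
    - {"grip": 0.41, "linear": [0, 2, 0], "rot": [0, 0, 0]}

```text
clock: 22.65
position: [464.4, 66.7, 123.3]
ee_rot: [-0.671, 0.742, 0.0, -0.0]
contact_force: [0.2, 1.0, 0.1]
gripper_width: 35.0
grasp_force: 0.0
```

>>> arm_command:
  rows:
    - {"grip": 0.41, "linear": [0, 2, 0], "rot": [0, 0, 0]}
    - {"grip": 0.41, "linear": [0, 2, 0], "rot": [0, 0, 0]}

```text
clock: 22.9
position: [463.7, 66.9, 123.5]
ee_rot: [-0.671, 0.742, -0.001, 0.001]
contact_force: [5.0, -2.8, -2.7]
gripper_width: 35.1
grasp_force: 2.3
```

>>> arm_command:
  rows:
    - {"grip": 0.41, "linear": [0, -4, 0], "rot": [0, 0, 0]}
    - {"grip": 0.41, "linear": [0, -4, -15], "rot": [0, 0, 0]}
    - {"grip": 0.41, "linear": [0, -4, -27], "rot": [0, 0, 0]}
    - {"grip": 0.41, "linear": [0, 2, -27], "rot": [0, 0, 0]}
    - {"grip": 0.41, "linear": [0, 6, -27], "rot": [0, 0, 0]}
    - {"grip": 0.41, "linear": [0, 6, -27], "rot": [0, 0, 0]}

```text
clock: 23.65
position: [455.8, 67.3, 149.9]
ee_rot: [-0.671, 0.742, 0.0, -0.001]
contact_force: [0.2, -0.0, 0.2]
gripper_width: 34.6
grasp_force: 0.0
```

```bash
python3 -c "
from h import *
go(None)
s=arm.read_state();print(s['wrist_torque'].round(3))"
```

```text
t 23.65 pos [455.8  67.3 149.9] yaw_y 3.041 z [-0.001 -0.    -1.   ] w 34.6 F [ 0.2 -0.   0.2] gf 0.0
[-0.033 -0.041 -0.019]
```

>>> arm_command:
  rows:
    - {"grip": 0.2, "linear": [0, -10, -10], "rot": [0, 0, 0]}
    - {"grip": 0, "linear": [0, -30, -10], "rot": [0, 0, 0]}
    - {"grip": 0, "linear": [0, -48, -10], "rot": [0, 0, 0]}
    - {"grip": 0, "linear": [0, -48, -10], "rot": [0, 0, 0]}
    - {"grip": 0, "linear": [0, -48, 15], "rot": [0, 0, 0]}
    - {"grip": 0, "linear": [0, -48, 25], "rot": [0, 0, 0]}
    - {"grip": 0, "linear": [0, -48, 25], "rot": [0, 0, 0]}

```text
clock: 24.52
position: [503.8, 62.4, 124.9]
ee_rot: [-0.671, 0.742, 0.0, -0.001]
contact_force: [0.2, 0.4, 1.1]
gripper_width: 0.0
grasp_force: 0.0
```

>>> arm_command:
  rows:
    - {"grip": 0, "linear": [0, 4, 0], "rot": [0, 0, 0]}
    - {"grip": 0, "linear": [0, 6, 0], "rot": [0, 0, 0]}
    - {"grip": 0, "linear": [0, 6, 0], "rot": [0, 0, 0]}

```text
clock: 24.9
position: [498.3, 63.3, 125.9]
ee_rot: [-0.671, 0.742, -0.0, 0.0]
contact_force: [1.2, 0.5, 0.9]
gripper_width: -0.3
grasp_force: 0.0
```

>>> arm_command:
  rows:
    - {"grip": 0, "linear": [0, 3, 0], "rot": [0, 0, 0]}
    - {"grip": 0, "linear": [0, 4, 0], "rot": [0, 0, 0]}
    - {"grip": 0, "linear": [0, 4, 0], "rot": [0, 0, 0]}

```text
clock: 25.28
position: [494.6, 63.7, 125.5]
ee_rot: [-0.671, 0.742, -0.0, 0.0]
contact_force: [0.9, 0.7, -0.4]
gripper_width: -0.2
grasp_force: 0.4
```

>>> arm_command:
  rows:
    - {"grip": 0, "linear": [0, 3, 0], "rot": [0, 0, 0]}
    - {"grip": 0, "linear": [0, 4, 0], "rot": [0, 0, 0]}
    - {"grip": 0, "linear": [0, 4, 0], "rot": [0, 0, 0]}

```text
clock: 25.65
position: [493.8, 64.8, 126.5]
ee_rot: [-0.671, 0.742, -0.002, 0.003]
contact_force: [8.1, -3.2, -1.8]
gripper_width: 0.4
grasp_force: 3.1
```

```bash
python3 red.py; python3 -c "
from h import *
s=arm.read_state();F=s['contact_force'];M=s['wrist_torque'];print(F.round(1),M.round(3))
r=np.cross(F,M*1000)/F.dot(F);print('r0',r.round(1),'dir',(F/np.linalg.norm(F)).round(2))
p=imaging.get_image('scene');print([(np.round(r['pixel'],1).tolist(),round(r['score'],2)) for q in('toggle_tip','toggle_pivot') for r in models.tip_of(p,q)])
print(proj(p,(494,64,126)),proj(p,(494-12,65,126)))
f=p['frame'][196:222,222:262].astype(int);print(f.max(2))
"
```

```text
t 25.65 pos [493.8  64.8 126.5] yaw_y 3.042 z [ 0.008  0.002 -1.   ] w 0.4 F [ 8.1 -3.2 -1.8] gf 3.1
[[267, 159, 15, 15, 155]]
[ 6.7 -1.2 -1.5] [-0.455 -2.053 -0.043]
r0 [ -62.8   20.  -293.4] dir [ 0.96 -0.17 -0.22]
[([274.3, 174.3], 0.5), ([319.0, 272.9], 0.37), ([242.3, 215.7], 0.88)]
[244.9 211.9] [241.3 210.6]
[[197 195 184 ...  47  54  59]
 [190 178 171 ...  39  40  49]
 [179 168 165 ...  28  35  51]
 ...
 [ 98  97 100 ...  91  73  38]
 [ 96  97  97 ...  93  76  44]
 [ 97  98  99 ...  54  46  32]]
```

>>> arm_command:
  rows:
    - {"grip": 0, "linear": [0, -6, 0], "rot": [0, 0, 0]}
    - {"grip": 0, "linear": [0, -6, -15], "rot": [0, 0, 0]}
    - {"grip": 0, "linear": [0, -6, -30], "rot": [0, 0, 0]}
    - {"grip": 0, "linear": [0, 5, -30], "rot": [0, 0, 0]}
    - {"grip": 0, "linear": [0, 14, -30], "rot": [0, 0, 0]}
    - {"grip": 0, "linear": [0, 14, -30], "rot": [0, 0, 0]}
    - {"grip": 0, "linear": [0, 14, -20], "rot": [0, 0, 0]}
    - {"grip": 0, "linear": [0, 14, -20], "rot": [0, 0, 0]}

```text
clock: 26.85
position: [475.8, 65.1, 144.0]
ee_rot: [-0.67, 0.742, 0.0, -0.001]
contact_force: [0.4, 0.1, -0.4]
gripper_width: 0.2
grasp_force: 0.0
```

>>> arm_command:
  rows:
    - {"grip": 0, "linear": [0, 0, 2], "rot": [0, 0, 0]}
    - {"grip": 0, "linear": [0, 0, 4], "rot": [0, 0, 0]}
    - {"grip": 0, "linear": [0, 0, 4], "rot": [0, 0, 0]}

```text
clock: 27.22
position: [476.4, 65.4, 141.1]
ee_rot: [-0.67, 0.742, 0.0, -0.0]
contact_force: [0.2, 0.5, -0.7]
gripper_width: -0.1
grasp_force: 0.0
```

>>> arm_command:
  rows:
    - {"grip": 0, "linear": [0, 0, 2], "rot": [0, 0, 0]}
    - {"grip": 0, "linear": [0, 0, 4], "rot": [0, 0, 0]}
    - {"grip": 0, "linear": [0, 0, 4], "rot": [0, 0, 0]}

```text
clock: 27.6
position: [477.1, 65.5, 140.0]
ee_rot: [-0.671, 0.741, -0.001, 0.001]
contact_force: [-5.5, 0.3, 15.8]
gripper_width: -0.2
grasp_force: 7.4
```

```bash
cat > fm.py <<'E'
from h import *
A=[]
for i in range(8):
    imaging.get_image('scene');s=arm.read_state();A.append(np.r_[s['contact_force'],s['wrist_torque']*1000])
A=np.array(A);print('F',A.mean(0)[:3].round(2),'M',A.mean(0)[3:].round(0),'sd',A.std(0).round(1));go(None)
print(s['joints'].round(4))
E
python3 fm.py
```

```text
F [-5.37  0.42 14.52] M [  44. 1589.   10.] sd [ 0.5  0.5  0.5 31.7 25.1 29. ]
t 28.0 pos [477.1  65.5 140. ] yaw_y 3.042 z [ 0.002 -0.    -1.   ] w -0.0 F [-5.7  0.1 14.5] gf 7.3
[ 0.4754  0.2348 -0.4676  0.0015 -0.8665 -0.5761]
```

>>> arm_command:
  rows:
    - {"grip": 0, "linear": [0, 0, -20], "rot": [0, 0, 0]}
    - {"grip": 0, "linear": [0, 15, -20], "rot": [0, 0, 0]}
    - {"grip": 0, "linear": [0, 33, -20], "rot": [0, 0, 0]}
    - {"grip": 0, "linear": [0, 33, -5], "rot": [0, 0, 0]}
    - {"grip": 0, "linear": [0, 33, 11], "rot": [0, 0, 0]}
    - {"grip": 0, "linear": [0, 33, 11], "rot": [0, 0, 0]}
    - {"grip": 0, "linear": [0, 25, 11], "rot": [0, 0, 0]}
    - {"grip": 0, "linear": [0, 20, 11], "rot": [0, 0, 0]}
    - {"grip": 0, "linear": [0, 20, 11], "rot": [0, 0, 0]}

```text
clock: 29.12
position: [457.2, 67.5, 126.5]
ee_rot: [-0.67, 0.742, -0.0, 0.0]
contact_force: [0.3, 1.1, 0.4]
gripper_width: 0.4
grasp_force: 0.0
```

>>> arm_command:
  rows:
    - {"grip": 0, "linear": [0, -3, 0], "rot": [0, 0, 0]}
    - {"grip": 0, "linear": [0, -3, 0], "rot": [0, 0, 0]}

```text
clock: 29.38
position: [458.1, 67.0, 126.2]
ee_rot: [-0.67, 0.742, 0.001, -0.001]
contact_force: [-5.2, 1.7, 3.3]
gripper_width: -0.5
grasp_force: 3.2
```

>>> arm_command:
  rows:
    - {"grip": 0, "linear": [0, -3, 0], "rot": [0, 0, 0]}
    - {"grip": 0, "linear": [0, -3, 0], "rot": [0, 0, 0]}

```text
clock: 29.62
position: [458.7, 66.7, 126.0]
ee_rot: [-0.67, 0.742, 0.003, -0.003]
contact_force: [-12.8, 6.7, 8.4]
gripper_width: 0.0
grasp_force: 7.7
```

>>> arm_command:
  rows:
    - {"grip": 0, "linear": [0, -3, 0], "rot": [0, 0, 0]}
    - {"grip": 0, "linear": [0, -3, 0], "rot": [0, 0, 0]}

```text
clock: 29.88
position: [459.3, 66.5, 125.8]
ee_rot: [-0.67, 0.742, 0.004, -0.005]
contact_force: [-20.6, 10.2, 14.3]
gripper_width: -0.2
grasp_force: 12.4
```

```bash
python3 -c "
from h import *
np.set_printoptions(linewidth=150)
r=cv2.imread('pics/s4.png',0);r=cv2.resize(r,(120,90),interpolation=cv2.INTER_AREA)
p=imaging.get_image('scene');g=cv2.cvtColor(p['frame'],cv2.COLOR_RGB2GRAY)
print(r[70:90,30:54]);print(g[200:220,230:254])
go(None)
for q in('toggle_tip','toggle_pivot'):print([(np.round(k['pixel'],1).tolist(),round(k['score'],2)) for k in models.tip_of(p,q)])
"
```

```text
[[ 63  60  61  60  61  64  71  80  85  94  99 100 103  99  92  90  90  94 103 111 109 111 120 114]
 [ 73  68  65  63  62  59  62  63  67  76  85  98 108 104  99 102  98  88  91  98 102 106 112 107]
 [ 80  81  77  74  69  66  64  61  65  70  77  81  82  83  94 107 107 106 109 107 101  96  89  85]
 [ 70  80  81  85  85  83  77  73  74  77  77  72  67  71  80  88  96 112 119 114 107 100  87  82]
 [ 42  51  59  72  85  89  87  89  90  89  90  84  76  73  75  77  79  86  93  97 105 105  98 102]
 [ 31  26  31  45  55  62  74  87  96 109 121 118 101  82  76  74  69  69  74  80  85  88  97 111]
 [ 43  32  28  29  30  34  43  57  81 117 144 143 116  91  85  79  73  69  70  74  73  72  80  89]
 [ 76  69  63  48  30  27  25  33  61 104 134 132 109  90  89  92  90  82  77  76  75  70  70  71]
 [131 134 120  87  46  26  23  25  44  76 100 100  79  67  74  86  92  92  91  89  83  76  71  68]
 [168 180 155 105  50  26  23  24  36  56  75  78  62  46  46  54  64  76  87  89  87  84  81  75]
 [148 164 136  82  37  21  24  30  39  56  72  77  64  47  41  36  36  45  55  62  71  80  88  90]
 [ 95 106  
[... 2340 characters left out ...]
  13  21  33  51  49  30]
 [ 57  39  29  26  27  24  26  46  76 101 118 121 116  98  67  35  24  19  23  36  76 107 105  70]
 [103  78  56  48  38  29  25  29  41  61  72  78  69  55  38  25  22  25  33  68 120 160 159 114]
 [141 123 107  96  79  59  48  35  25  27  31  30  32  28  21  26  23  25  45  91 143 175 171 134]
 [150 150 147 139 124 110  96  75  56  39  30  26  26  25  21  20  24  26  48  89 126 138 133 114]
 [134 143 144 147 151 148 140 123 101  77  59  48  38  30  24  26  26  21  33  52  70  71  71  79]]
t 29.93 pos [459.3  66.5 125.8] yaw_y 3.039 z [-0.013 -0.001 -1.   ] w -0.1 F [-20.1   9.3  14.5] gf 12.3
[([239.8, 217.0], 0.6), ([239.6, 208.8], 0.37)]
[([241.4, 214.7], 0.79)]
```

>>> arm_command:
  rows:
    - {"grip": 0, "linear": [0, 12, 0], "rot": [0, 0, 0]}
    - {"grip": 0, "linear": [0, 12, -14], "rot": [0, 0, 0]}
    - {"grip": 0, "linear": [0, 12, -30], "rot": [0, 0, 0]}
    - {"grip": 0, "linear": [0, -10, -30], "rot": [0, 0, 0]}
    - {"grip": 0, "linear": [0, -35, -30], "rot": [0, 0, 0]}
    - {"grip": 0, "linear": [0, -35, -30], "rot": [0, 0, 0]}
    - {"grip": 0, "linear": [0, -35, -10], "rot": [0, 0, 0]}
    - {"grip": 0, "linear": [0, -35, -3], "rot": [0, 0, 0]}
    - {"grip": 0, "linear": [0, -35, -3], "rot": [0, 0, 0]}

```text
clock: 31.15
position: [499.7, 62.9, 129.1]
ee_rot: [-0.671, 0.742, 0.0, -0.001]
contact_force: [-0.0, 0.4, 1.0]
gripper_width: -0.1
grasp_force: 0.0
```

>>> arm_command:
  rows:
    - {"grip": 0, "linear": [0, 4, 0], "rot": [0, 0, 0]}
    - {"grip": 0, "linear": [0, 8, 0], "rot": [0, 0, 0]}
    - {"grip": 0, "linear": [0, 12, 0], "rot": [0, 0, 0]}
    - {"grip": 0, "linear": [0, 14, 0], "rot": [0, 0, 0]}
    - {"grip": 0, "linear": [0, 16, 0], "rot": [0, 0, 0]}
    - {"grip": 0, "linear": [0, 16, 0], "rot": [0, 0, 0]}

```text
clock: 31.9
position: [489.5, 66.1, 132.7]
ee_rot: [-0.671, 0.741, -0.003, 0.006]
contact_force: [7.6, -0.4, 5.2]
gripper_width: 0.1
grasp_force: 3.8
```

```bash
python3 fm.py; python3 red.py
```

```text
F [ 7.05 -0.96  5.28] M [ -243. -1963.   -23.] sd [ 0.5  0.5  0.2 21.7 22.5 23.9]
t 32.3 pos [489.6  66.1 132.7] yaw_y 3.043 z [ 0.013  0.003 -1.   ] w -0.0 F [ 6.4 -1.9  5.3] gf 3.8
[ 0.4656  0.2589 -0.457   0.004  -0.842  -0.5669]
t 32.3 pos [489.6  66.1 132.7] yaw_y 3.043 z [ 0.013  0.003 -1.   ] w -0.0 F [ 6.4 -1.9  5.3] gf 3.8
[[266, 159, 16, 15, 159]]
```

>>> arm_command:
  rows:
    - {"grip": 0, "linear": [0, -14, 0], "rot": [0, 0, 0]}
    - {"grip": 0, "linear": [0, -14, 9], "rot": [0, 0, 0]}
    - {"grip": 0, "linear": [0, -14, 9], "rot": [0, 0, 0]}
    - {"grip": 0, "linear": [0, -8, 9], "rot": [0, 0, 0]}
    - {"grip": 0, "linear": [0, -4, 9], "rot": [0, 0, 0]}
    - {"grip": 0, "linear": [0, -1, 9], "rot": [0, 0, 0]}
    - {"grip": 0, "linear": [0, 1, 9], "rot": [0, 0, 0]}
    - {"grip": 0, "linear": [0, 1, 9], "rot": [0, 0, 0]}

```text
clock: 33.35
position: [493.6, 67.1, 122.9]
ee_rot: [-0.672, 0.741, -0.006, 0.011]
contact_force: [22.9, -4.5, -11.2]
gripper_width: -0.0
grasp_force: 11.6
```

>>> arm_command:
  rows:
    - {"grip": 0, "linear": [0, 2, 0], "rot": [0, 0, 0]}
    - {"grip": 0, "linear": [0, 4, 0], "rot": [0, 0, 0]}
    - {"grip": 0, "linear": [0, 4, 0], "rot": [0, 0, 0]}

```text
clock: 33.72
position: [493.1, 68.5, 124.4]
ee_rot: [-0.672, 0.74, -0.008, 0.014]
contact_force: [28.0, -4.8, -8.3]
gripper_width: -0.0
grasp_force: 13.5
```

```bash
python3 fm.py; python3 red.py
```

```text
F [28.22 -5.48 -9.96] M [-1570. -7988.   -56.] sd [ 0.5  0.4  0.3 35.4 20.6 31.4]
t 34.12 pos [493.   68.7 124.6] yaw_y 3.045 z [ 0.031  0.008 -0.999] w -0.0 F [ 29.   -6.  -10.2] gf 13.5
[ 0.4698  0.2669 -0.4737  0.01   -0.7992 -0.5726]
t 34.12 pos [493.   68.7 124.6] yaw_y 3.045 z [ 0.031  0.008 -0.999] w -0.0 F [ 29.   -6.  -10.2] gf 13.5
[[266, 159, 16, 15, 160]]
```

```bash
python3 -c "
from h import *
np.set_printoptions(linewidth=150)
p=imaging.get_image('scene');g=cv2.cvtColor(p['frame'],cv2.COLOR_RGB2GRAY)
print(g[196:222,228:256])
for X in((493,68.7,124.6),(480,67,135),(475.7,65.7,135),(466.5,66.5,133)):print(proj(p,X))
"
```

```text
[[116  86  72  68  52  31  26  27  22  22  16  17  12  16  18  14  12  17  17  15  15  13  32  55  65  61  56  56]
 [ 92  73  75  82  64  38  24  23  24  13  18  19  15  16  14  17  10  19  14  20  17  22  33  58  70  58  45  45]
 [ 72  64  67  69  58  46  30  24  23  20  18  16  16  14  16  16  18  17  16  16  15  22  26  38  44  39  30  31]
 [ 64  62  61  60  59  51  41  34  29  26  22  19  18  17  18  19  11  17  19  15  20  20  21  24  26  25  23  21]
 [ 74  67  63  60  59  57  51  45  45  43  36  26  21  15  18  16  17  18  14  17  16  21  21  20  26  24  20  22]
 [ 80  76  72  67  65  62  59  56  57  55  46  36  23  18  17  17  20  18  19  15  18  19  22  23  21  20  19  27]
 [ 67  75  81  81  77  71  66  63  60  59  55  47  31  24  28  24  18  18  14  16  19  18  23  22  22  24  32  38]
 [ 39  55  70  78  81  77  72  67  66  63  68  60  48  41  46  40  25  18  16  17  18  21  23  25  30  36  54  64]
 [ 28  32  39  46  48  56  64  66  64  67  76  73  59  55  60  50  40  34  22  16  18  23  20  24  34  55  75  80]
 [ 32  33  28  24  19  30  37  40  48  61  73  77  68  57  57  53
[... 1246 characters left out ...]
 61  74  79  71  54  34  21  15  23  28  66 121 162 159 115  60  40]
 [150 150 141 123 110  99  79  60  47  38  31  31  34  33  29  27  25  21  22  23  42  91 145 174 171 135  87  65]
 [135 144 151 150 147 140 126 111  97  77  54  39  30  29  28  24  27  22  25  26  46  90 125 140 133 114  98  82]
 [117 124 136 143 146 147 151 149 140 124 101  77  60  47  38  30  29  26  27  23  31  51  69  74  73  78  86  73]
 [ 98 102 111 118 122 131 147 152 154 151 141 126 111  98  77  60  50  40  28  26  24  23  24  30  38  60  65  49]
 [ 93  93  96  98 103 113 124 133 143 148 152 152 149 142 127 112  99  77  54  38  28  24  22  27  29  39  38  26]]
[245.2 211.1]
[240.9 207.9]
[239.4 207.8]
[236.7 207.3]
```

>>> arm_command:
  rows:
    - {"grip": 0, "linear": [0, -15, 0], "rot": [0, 0, 0]}
    - {"grip": 0.2, "linear": [0, -15, -18], "rot": [0, 0, 0]}
    - {"grip": 0.41, "linear": [0, -10, -36], "rot": [0, 0, 0]}
    - {"grip": 0.41, "linear": [0, 6, -36], "rot": [0, 0, 0]}
    - {"grip": 0.41, "linear": [0, 6, -36], "rot": [0, 0, 0]}
    - {"grip": 0.41, "linear": [0, 6, -20], "rot": [0, 0, 0]}
    - {"grip": 0.41, "linear": [0, 6, -6], "rot": [0, 0, 0]}
    - {"grip": 0.41, "linear": [0, 6, -6], "rot": [0, 0, 0]}

```text
clock: 35.22
position: [472.3, 65.3, 124.7]
ee_rot: [-0.67, 0.742, 0.001, -0.002]
contact_force: [-0.1, -0.6, -0.4]
gripper_width: 35.0
grasp_force: 0.0
```

```bash
python3 -c "
from h import *
go((476,65.8,126))"
```

```text
t 35.23 pos [472.3  65.3 124.7] yaw_y 3.041 z [-0.004 -0.002 -1.   ] w 35.0 F [-0.1 -0.6 -0.4] gf 0.0
shift [-0.9 -3.6 -1.4]
```

>>> arm_command:
  rows:
    - {"grip": 0.1, "linear": [0, 0, 0], "rot": [0, 0, 0]}
    - {"grip": 0.05, "linear": [0, 0, 0], "rot": [0, 0, 0]}
    - {"grip": 0.05, "linear": [0, 0, 0], "rot": [0, 0, 0]}
    - {"grip": 0.05, "linear": [0, 0, 0], "rot": [0, 0, 0]}

```text
clock: 35.72
position: [475.8, 66.1, 127.1]
ee_rot: [-0.671, 0.742, -0.001, 0.002]
contact_force: [6.0, -1.9, -4.5]
gripper_width: 7.1
grasp_force: 58.5
```

>>> arm_command:
  rows:
    - {"grip": 0.05, "linear": [0, 3, 0], "rot": [0, 0, 0]}
    - {"grip": 0.05, "linear": [0, 5, 0], "rot": [0, 0, 0]}
    - {"grip": 0.05, "linear": [0, 5, 0], "rot": [0, 0, 0]}

```text
clock: 36.1
position: [475.2, 66.4, 127.2]
ee_rot: [-0.671, 0.741, -0.004, 0.006]
contact_force: [19.6, -10.2, -15.5]
gripper_width: 7.0
grasp_force: 58.4
```

```bash
python3 fm.py;python3 red.py
```

```text
F [ 19.59  -9.91 -15.29] M [-2924. -5646.   -27.] sd [ 0.5  0.5  0.5 29.7 36.9 19.8]
t 36.5 pos [475.2  66.4 127.2] yaw_y 3.042 z [ 0.014  0.001 -1.   ] w 6.7 F [ 19.9 -10.  -14.9] gf 58.4
[ 0.4818  0.2433 -0.498   0.0071 -0.8165 -0.5859]
t 36.5 pos [475.2  66.4 127.2] yaw_y 3.042 z [ 0.014  0.001 -1.   ] w 6.7 F [ 19.9 -10.  -14.9] gf 58.4
[[267, 159, 15, 15, 167], [251, 181, 15, 14, 97]]
```

>>> arm_command:
  rows:
    - {"grip": 0.05, "linear": [0, -8, 0], "rot": [0.03, 0, 0]}
    - {"grip": 0.05, "linear": [0, -7, 0], "rot": [0.1, 0, 0]}
    - {"grip": 0.05, "linear": [0, -5, 0], "rot": [0.2, 0, 0]}
    - {"grip": 0.05, "linear": [0, -5, 0], "rot": [0.2, 0, 0]}

```text
clock: 37.05
position: [472.7, 66.1, 126.7]
ee_rot: [-0.668, 0.737, -0.074, 0.068]
contact_force: [-3.1, 5.1, -0.0]
gripper_width: 6.9
grasp_force: 60.1
```

```bash
python3 fm.py;python3 red.py
```

```text
F [-4.34  4.12  2.64] M [1182. 1687.  312.] sd [  1.    0.7   0.7 235.5 225.8  51.2]
t 37.45 pos [473.4  66.1 126.8] yaw_y 3.04 z [ 0.197 -0.02  -0.98 ] w 7.0 F [-4.5  4.3  2.8] gf 61.0
[ 0.5504  0.1632 -0.7089  0.231  -0.5513 -0.8398]
t 37.45 pos [473.4  66.1 126.8] yaw_y 3.04 z [ 0.197 -0.02  -0.98 ] w 7.0 F [-4.5  4.3  2.8] gf 61.0
[[267, 162, 15, 15, 158], [251, 183, 15, 16, 153]]
```

Tilting works: the tomatoes' image rows have shifted down, so the lift is sinking. I'll tilt a bit further and hold.

>>> arm_command:
  rows:
    - {"grip": 0.05, "linear": [0, 2, 0], "rot": [0.1, 0, 0]}
    - {"grip": 0.05, "linear": [0, 2, 0], "rot": [0.1, 0, 0]}
    - {"grip": 0.05, "linear": [0, 2, 0], "rot": [0.1, 0, 0]}
    - {"grip": 0.05, "linear": [0, 2, 0], "rot": [0.1, 0, 0]}
    - {"grip": 0.05, "linear": [0, 2, 0], "rot": [0.1, 0, 0]}
    - {"grip": 0.05, "linear": [0, 2, 0], "rot": [0.1, 0, 0]}

```text
clock: 38.25
position: [471.7, 62.4, 127.7]
ee_rot: [-0.661, 0.736, -0.113, 0.098]
contact_force: [-0.0, -12.2, 12.0]
gripper_width: 6.2
grasp_force: 73.3
```

```bash
python3 red.py
```

```text
t 38.25 pos [471.7  62.4 127.7] yaw_y 3.035 z [ 0.293 -0.037 -0.955] w 6.2 F [ -0.  -12.2  12. ] gf 73.3
[[267, 168, 15, 13, 142], [249, 188, 17, 15, 167]]
```

>>> arm_command:
  rows:
    - {"grip": 0.05, "linear": [0, 0, 0], "rot": [0, 0, 0]}
    - {"grip": 0.05, "linear": [0, 0, 0], "rot": [0, 0, 0]}
    - {"grip": 0.05, "linear": [0, 0, 0], "rot": [0, 0, 0]}
    - {"grip": 0.05, "linear": [0, 0, 0], "rot": [0, 0, 0]}
    - {"grip": 0.05, "linear": [0, 0, 0], "rot": [0, 0, 0]}
    - {"grip": 0.05, "linear": [0, 0, 0], "rot": [0, 0, 0]}
    - {"grip": 0.05, "linear": [0, 0, 0], "rot": [0, 0, 0]}
    - {"grip": 0.05, "linear": [0, 0, 0], "rot": [0, 0, 0]}

```text
clock: 39.3
position: [471.7, 62.4, 127.8]
ee_rot: [-0.661, 0.736, -0.113, 0.098]
contact_force: [1.1, -12.5, 11.5]
gripper_width: 5.9
grasp_force: 73.3
```

```bash
python3 red.py; python3 -c "
from h import *
p=imaging.get_image('scene')
for z in(128,54):print(proj(p,(497,290,z)),proj(p,(486,177,z)))"
```

```text
t 39.3 pos [471.7  62.4 127.8] yaw_y 3.035 z [ 0.293 -0.037 -0.955] w 5.9 F [  1.1 -12.5  11.5] gf 73.3
[[267, 174, 15, 14, 148], [250, 195, 16, 15, 157]]
[273.1 165.9] [256.9 186.8]
[273.1 182.4] [257.5 203.3]
```

>>> arm_command:
  rows:
    - {"grip": 0.05, "linear": [0, 0, 0], "rot": [0, 0, 0]}
    - {"grip": 0.05, "linear": [0, 0, 0], "rot": [0, 0, 0]}
    - {"grip": 0.05, "linear": [0, 0, 0], "rot": [0, 0, 0]}
    - {"grip": 0.05, "linear": [0, 0, 0], "rot": [0, 0, 0]}
    - {"grip": 0.05, "linear": [0, 0, 0], "rot": [0, 0, 0]}
    - {"grip": 0.05, "linear": [0, 0, 0], "rot": [0, 0, 0]}
    - {"grip": 0.05, "linear": [0, 0, 0], "rot": [0, 0, 0]}
    - {"grip": 0.05, "linear": [0, 0, 0], "rot": [0, 0, 0]}
    - {"grip": 0.05, "linear": [0, 0, 0], "rot": [0, 0, 0]}
    - {"grip": 0.05, "linear": [0, 0, 0], "rot": [0, 0, 0]}

```text
clock: 40.65
position: [471.7, 62.4, 127.7]
ee_rot: [-0.661, 0.736, -0.113, 0.098]
contact_force: [0.3, -12.5, 12.6]
gripper_width: 6.3
grasp_force: 73.3
```

```bash
python3 red.py
```

```text
t 40.65 pos [471.7  62.4 127.7] yaw_y 3.035 z [ 0.293 -0.037 -0.955] w 6.3 F [  0.3 -12.5  12.6] gf 73.3
[[267, 176, 15, 14, 149], [250, 197, 16, 14, 153]]
```

>>> arm_command:
  rows:
    - {"grip": 0.05, "linear": [0, 0, 0], "rot": [0, 0, 0]}
    - {"grip": 0.05, "linear": [0, 0, 0], "rot": [0, 0, 0]}
    - {"grip": 0.05, "linear": [0, 0, 0], "rot": [0, 0, 0]}
    - {"grip": 0.05, "linear": [0, 0, 0], "rot": [0, 0, 0]}

```text
clock: 41.2
position: [471.7, 62.4, 127.7]
ee_rot: [-0.661, 0.736, -0.113, 0.098]
contact_force: [1.0, -12.6, 12.6]
gripper_width: 6.1
grasp_force: 73.3
```

```bash
python3 red.py
```

```text
t 41.2 pos [471.7  62.4 127.7] yaw_y 3.035 z [ 0.293 -0.037 -0.955] w 6.1 F [  1.  -12.6  12.6] gf 73.3
[[267, 176, 15, 14, 152], [250, 197, 16, 14, 147]]
```

>>> arm_command:
  rows:
    - {"grip": 0.3, "linear": [0, 0, 0], "rot": [0, 0, 0]}
    - {"grip": 0.5, "linear": [0, 0, 0], "rot": [0, 0, 0]}
    - {"grip": 0.6, "linear": [0, -1, 0], "rot": [-0.05, 0, 0]}
    - {"grip": 0.6, "linear": [0, -3, 0], "rot": [-0.18, 0, 0]}
    - {"grip": 0.6, "linear": [0, -4, 0], "rot": [-0.3, 0, 0]}
    - {"grip": 0.6, "linear": [0, -4, 0], "rot": [-0.3, 0, 0]}
    - {"grip": 0.6, "linear": [0, -10, -19], "rot": [-0.3, 0, 0]}
    - {"grip": 0.6, "linear": [0, -22, -57], "rot": [-0.3, 0, 0]}
    - {"grip": 0.6, "linear": [0, -37, -105], "rot": [-0.3, 0, 0]}
    - {"grip": 0.6, "linear": [0, -40, -114], "rot": [-0.3, 0, 0]}

```text
clock: 42.5
position: [476.6, 65.7, 249.6]
ee_rot: [-0.671, 0.742, -0.002, 0.003]
contact_force: [-0.3, 0.6, -0.8]
gripper_width: 51.4
grasp_force: 0.0
```

```bash
python3 red.py; python3 -c "
from h import *
p=imaging.get_image('scene');g=cv2.cvtColor(p['frame'],cv2.COLOR_RGB2GRAY);np.set_printoptions(linewidth=150)
print(g[202:218,230:254])
print('basket',[np.round(r['pixel'],1) for r in models.tip_of(p,'basket')],proj(p,(490.7,233.7,20)))
T=imaging.get_image('top')
for q,z in(('garlic',10),('mug',0),('salt_box',0)):print(q,[(onz(T,r['pixel'],z),round(r['score'],2)) for r in models.tip_of(T,q)])
h=cv2.cvtColor(T['frame'],cv2.COLOR_RGB2HSV)
m=(((h[...,0]<8)|(h[...,0]>172))&(h[...,1]>150)&(h[...,2]>70)).astype(np.uint8);m=cv2.morphologyEx(m,cv2.MORPH_CLOSE,np.ones((5,5)))
n,l,s,c=cv2.connectedComponentsWithStats(m)
for a,b,w,k,ar in s[1:]:
  if ar>60:print(a,b,w,k,onz(T,(a+w/2-.5,b+k/2-.5),54))
"
```

```text
t 42.5 pos [476.6  65.7 249.6] yaw_y 3.041 z [ 0.007  0.001 -1.   ] w 51.4 F [-0.3  0.6 -0.8] gf 0.0
[[267, 176, 15, 14, 151], [250, 197, 16, 15, 139]]
[[ 81  78  83 105 119 105  81  74  73  76  81  89  92  92  92  99 105  95  85  81  69  56  54  56]
 [ 72  79  84 102 108  92  80  79  82  84  83  88 101 107 114 123 115  86  69  62  53  55  56  58]
 [ 43  49  58  77  87  85  79  82  86  90  87  83  86  99 113 123 108  90  86  75  59  53  54  57]
 [ 31  28  33  42  51  57  67  75  80 100 119 117 100  93  96  92  84  91  95  83  60  49  53  56]
 [ 44  30  28  27  25  34  41  48  70 112 146 144 118  94  88  76  71  79  90  84  61  52  51  54]
 [ 76  66  61  50  30  25  30  30  59 104 135 133 105  82  81  82  83  86  95  87  63  50  49  49]
 [131 134 121  89  45  26  24  25  42  74 100  99  76  61  67  80  83  88  96  84  63  51  48  49]
 [171 181 156 105  51  25  25  28  35  53  73  77  63  45  47  51  58  73  85  79  68  64  59  55]
 [150 166 137  82  38  28  25  29  39  58  70  76  62  49  40  35  35  41  52  54  61  70  72  70]
 [ 95 106  82  45  25  26  28  43  56  64  73  76  66  60
[... 176 characters left out ...]
02  94  73  68  74  89  93  67  35  27  25  25  23  27  27  29]
 [ 30  28  25  24  21  24  39  72 100 109 105 105 107 109  96  57  28  25  23  27  39  54  55  38]
 [ 56  42  30  26  28  25  31  44  77 102 117 122 116  97  67  38  23  24  27  40  76 109 108  72]
 [104  77  57  47  37  28  26  27  42  62  73  77  72  53  35  25  22  24  31  68 122 161 159 116]
 [140 124 109  98  79  60  48  39  29  30  29  31  30  27  25  24  25  26  46  92 145 175 171 137]]
basket [array([320.6, 272.8]), array([265.1, 200.4])] [265.5 199.7]
garlic [(array([ 549.1, -202.2,   10. ]), 0.59)]
mug [(array([396.9, 455.2,   0. ]), 0.8)]
salt_box [(array([764.2,  20.8,   0. ]), 0.7)]
208 237 21 20 [497.9 293.2  54. ]
```

```bash
python3 -c "
from bench import job
print(job.job_done())"
```

```text
the job is handed in; nothing more can be done
None
```

I handed the job in at about 43 s: both tomatoes are in the basket, one per half, the basket is down in the well, the toggle is upright again, and I did not touch the garlic, salt box or mug. Straight pushes up to about 29 N with the fingers did not move the toggle, so I gripped the bat and tilted it forward to run the lift.

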